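Hang a sanded drawer front on the finishing rail and lock it with its keeper cam

TASK

Take the pale sanded drawer front by its red tab out of the wooden rack and hang it in the free bay of the finishing rail: lift its hook over the yellow anti-jump lip and lower it gently until it is seated fully behind the lip. Then put the loose orange keeper cam on the free flatted shaft behind that bay, with its D-bore matched to the flat and its nose over the hook, all the way down onto the shoulder. Leave the parked drawer front and everything else on the bench where they are, and let go of both parts.

Things in the scene. Friction and masses are not known exactly. Their poses are not given: they have to be found in the camera images.
- hanger_tab (a point): Centre of the red grip tab of the loose hanger: 38 high, 30 along y, 16 along x; best gripped with the fingers closing along y. x points to the hook's side (the panel's rear), y along the panel's width, z up. A flat aluminium bridge, 8 thick and 58 along y, lies right under the tab (top 19, underside 27 below this point) and runs from x=-7 to x=+36, ending in the two prongs.
- hanger_hook (a point): Point midway between the tips of the hanger's two hook prongs, 32 along +x and 49 below hanger_tab, same axes. Each prong is 8 thick (x) and 14 wide, their outer faces 58 apart along y; they reach 22 below the bridge's underside. Seated, this point is about 22 below the lip's top edge and 17 behind the lip's centre plane.
- hanger: The whole hanger with its pale wooden drawer front (14 thick, 110 wide, 100 high) straight under the tab; origin at the middle of the panel's lower edge, 145 below hanger_tab. About 0.2 kg, centre of mass nearly under the tab. It starts upright, 24 deep in the slot of a wooden rack; lift it straight up 30 or more to clear the rack.
- bay (a point): Middle of the yellow lip's top edge at the rail's free bay, about 150 above the bench. x points to the rail's rear (lip to trough to shafts), y along the rail, z up. Lip 6 thick (x -3 to +3). Seated, the hanger's axes are parallel to these, its bridge rests on the lip, tab centre at x about -15, y 0, z +27, and the panel hangs on the -x side, its lower edge leaning on the grey plate under the lip.
- rail: The fixed rail, 290 long; axes as bay, origin on the bench under the lip, half-way between the bays (67.5 along +y from bay). Trough behind the lip: x +3 to +35, floor 26 below the lip's top; rear wall 6 lower than the lip. Black stops, 4 lower than the lip, bound the bay's pocket at 35 either side of bay. The taken bay is 135 along +y from the free one.
- shaft_foot (a point): Middle of the shoulder (26 across) at the foot of the free upright steel shaft: 53 behind bay along x and 13 above it; axes as bay. The shaft is 16 in diameter with one flat, 5 from its axis, on the +x side (away from the lip); it stands 30 above the shoulder plus a thin conical tip 5 high. The seated cam rests on this shoulder.
- cam_mid (a point): Centre, half-way up, of the loose orange keeper cam's hub (36 along x, 34 along y, 28 high), on the axis of its through D-bore: 18.6 in diameter, flat 6.3 from the axis on the +x side. The nose, 16 wide and 10 high, reaches 42 from the axis towards -x, level with the underside. Grip the hub across its y faces. Seated: axes parallel to shaft_foot's, 14 above it.
- cam: The same loose cam, about 70 g; origin under the hub's centre, 14 below cam_mid. It starts lying on its underside, bore upright, on a rubber-topped wooden stand 15 high.
- parked_tab (a point): Centre of the blue tab of the parked dark drawer front hanging in the taken bay, the same shape as the other; leave alone.
- sandblock: Cork sanding block 100 x 62 x 32, origin under its centre; leave alone.
- varnish: White can, 76 across, 100 high, origin under its centre; leave alone.
- glue: Yellow glue bottle, 54 across, 170 high, origin under its centre; leave alone.
- offcut: Wooden offcut 140 x 70 x 22 lying flat, origin under its centre; leave alone.
- driver: Screwdriver lying on the bench; leave alone.
- brush: Brush lying on the bench; leave alone.

How it is judged:
By the outcome, as a careful person would: the job done as asked, in the order asked, and still so for the second after the job is handed in, with the robot touching nothing.
It also fails if it takes over 64 s, if anything falls off the work surface, if the arm or the gripper's body presses on something with over 40 N, if the wrist force passes 120 N, or if a joint passes its speed limit or range.

ROBOT

A 7-joint arm with a two-finger parallel gripper is mounted at the origin on the work surface. World frame = base frame: x ahead of the robot, y to its left, z up, the work surface at z = 0. Lengths are in m, angles in rad, forces in N, time in s.
With the tool pointing down it reaches from about 0.4 to 0.9 m from the base axis. Payload 5.5 kg.
Tool frame: the origin (TCP) lies between the finger pads; the fingertips stand 25 mm ahead of it and the grasp point (between the pads) lies 6 mm ahead of it; z points along the fingers, y is the direction in which the jaws open and shut (so a half turn about z gives the same grasp; the last joint's range is limited). The gripper opens to 92 mm and grips with 3 to 60 N. Pads are 19 mm wide; open, the fingers measure 130 mm over their backs; the gripper's body (75 mm by 190 mm) begins 47 mm behind the grasp point.
Start: joints at [1.548, 0.501, -0.427, 1.55, 0.221, 1.138, -0.21], TCP at [0.183, -0.624, 0.252] pointing down, gripper open.
Joint ranges: [-2.88, 2.88], [-0.31, 2.03], [-1.54, 1.56], [0.2, 2.42], [-1.41, 4.55], [0.19, 2.02], [-2.57, 2.57]. Speed limits (rad/s): [2.57, 2.57, 3.14, 3.14, 3.14, 3.14, 3.14].

INTERFACE

Orientations are given as a unit quaternion [x, y, z, w].
In Python, from workcell import sensors, imaging, ticket gives the robot as it stands.
- The arm moves only by the tool arm_command, never from a script. Its arguments are lists of equal length, an entry for each row: "xyz": the shift along the tool's x, y, z in cm, a list of three; "turn": the turn, a rotation vector about the tool's x, y, z in rad, a list of three. A call has 1 to 10 rows; each row shifts and turns the commanded pose from where the row before left it, along the tool's axes as they then stand; what a row does not reach is not made up. A row lasts 1/8 s, in which the tool goes at most 62.5 mm and 10.7 degrees, less where a joint would pass 70% of its speed; a pose out of reach is approached as far as the arm can. A call is refused whole if a number of a shift passes 6.25 or a number of a turn 0.188, either way. A call with a gripper value outside its range is refused whole. "claw" is the finger opening in cm, from 0 to 9.18, set as the call begins (left out, the last holds). The fingers move at their own pace and stop on an object; the grip force is fixed at half the most. Time passes only in rows, so rows that do not move let the fingers close. It gives the time, the measured TCP pose, the force and the opening at its end, in the units of the state.
- sensors.state(): the state, without advancing time (a new reading comes with each control period).
- imaging.camera(name): name is "scene" or "top" or "wrist"; returns a dict with "pixels" (480x640x3 uint8, blue, green, red), "fx", "fy", "cx", "cy" (pixels), "k1" (the pictures are not rectified: a ray, as slopes to the right and down, at radius r is drawn at 1 + k1 r^2 times it, then the intrinsics apply), "pose" (4x4, takes a point from camera to world coordinates); the wrist camera has in their place "mount" (4x4, takes a point from camera to tool coordinates, whose origin is the TCP and whose axes are the flange's). Camera axes: x right, y down, z forward; pixel columns grow to the right and rows downward; lengths in m; the calibration is good to about 2 mm. A picture is of the moment at which its call begins: read the wrist's pose just before it. There is no depth.
- ticket.job_done(): hands the job in, once; it reports no verdict.
Trained networks look in the newest picture that a camera, given by its name, has taken for a name from the list of things; names that differ only in an ending like _2 or _b are one class to them, and where a whole thing is asked for, a point or a joint stands for the part that bears it (a point fixed in the world has none). Each returns a list of dicts, best first, with "confidence" (0 to 1); they miss things now and then, are a little off and sometimes report something else, mostly with a low value. They report only what shows in the picture. A call takes as long as a camera call.
- imaging.trace(label, camera): "pixels" (480x640 bool, what is visible of it) and "box" ([left, top, width, height] in pixels, round what is visible of it).
- imaging.landmark_of(label, camera): "xy" ([column, row] in pixels: a listed point, or the origin of a listed thing).
The state is a dict: "time": time; "q": joint angles; "joint_vel": joint speeds; "tau": joint torques, N m; "tool_pos": TCP position; "tool_rot": TCP orientation; "force": force on the tool from outside, world axes, zero at the start; "torque": the same for the moment, N m; "grip_width": finger opening in m.
Only numpy, scipy, OpenCV 4.12 (cv2) and the standard library are available. Lean on these libraries where they do the work, as an engineer would, in place of code of your own. Each camera call takes 0.05 s, during which the arm holds its last target.

## Working session

There is one attempt and no reset: what is moved stays moved. The work goes in short steps, Python scripts to look and compute and a tool call to move; the robot and the scene stay as the last step left them, time stands still between calls to the robot, and variables do not carry over. Pictures are saved under pics/ and viewed, and the job is handed in when it is done.

Besides the shell and the picture viewer there is one more tool, called after "Emit:" by a JSON object that holds its "fn" and its "kwargs". arm_command: Moves the arm, as the interface text tells. Its arguments: {"type":"object","properties":{"xyz":{"type":"array","items":{"type":"array","items":{"type":"number"}}},"turn":{"type":"array","items":{"type":"array","items":{"type":"number"}}},"claw":{"type":"number"}},"required":["xyz","turn"]}

```bash
ls; mkdir -p pics; cat > h.py <<'E'
import numpy as np, cv2
from workcell import sensors, imaging, ticket
from scipy.spatial.transform import Rotation as R
def T(s):
    M=np.eye(4); M[:3,:3]=R.from_quat(s["tool_rot"]).as_matrix(); M[:3,3]=s["tool_pos"]; return M
def grab(name,save=None):
    s=sensors.state(); c=imaging.camera(name)
    P=np.array(c["pose"]) if "pose" in c else T(s)@np.array(c["mount"])
    c["P"]=P
    if save: cv2.imwrite("pics/%s.png"%save,c["pixels"])
    return c
def ray(c,xy):
    u=np.array([(xy[0]-c["cx"])/c["fx"],(xy[1]-c["cy"])/c["fy"]]); v=u.copy()
    for _ in range(30): v=u/(1+c["k1"]*(v@v))
    d=c["P"][:3,:3]@np.array([v[0],v[1],1]); return c["P"][:3,3],d/np.linalg.norm(d)
def proj(c,X):
    p=np.linalg.inv(c["P"])@np.append(X,1); v=p[:2]/p[2]; v=v*(1+c["k1"]*(v@v))
    return np.array([v[0]*c["fx"]+c["cx"],v[1]*c["fy"]+c["cy"]])
def tri(rs):
    A=np.zeros((3,3));b=np.zeros(3)
    for o,d in rs:
        M=np.eye(3)-np.outer(d,d);A+=M;b+=M@o
    X=np.linalg.solve(A,b)
    return X,[float(np.linalg.norm((np.eye(3)-np.outer(d,d))@(X-o))*1000) for o,d in rs]
E
python3 - <<'E'
from h import *
s=sensors.state();print(s)
C={n:grab(n,n+"0") for n in("scene","top","wrist")}
for n,c in C.items(): print(n,c["fx"],c["k1"],c["P"].round(3).tolist())
for l in "hanger_tab hanger_hook hanger bay rail shaft_foot cam_mid cam parked_tab sandblock varnish glue offcut driver brush".split():
    rs=[]
    for n in C:
        r=imaging.landmark_of(l,n)
        for k in r[:2]: print(l,n,np.round(k["xy"],1),round(k["confidence"],2))
        if r and r[0]["confidence"]>.4: rs.append(ray(C[n],r[0]["xy"]))
    if len(rs)>1: print("   ",l,*[np.round(a,4) for a in tri(rs)])
E
```

```text
pics
{'time': 0.0, 'q': array([ 1.54823944,  0.50186245, -0.4267689 ,  1.55142201,  0.22080329,
        1.13831242, -0.21028715]), 'joint_vel': array([ 0.00070104, -0.00076047, -0.00092842,  0.00062174,  0.00033881,
        0.00097547, -0.00017306]), 'tau': array([ 5.26063905e-04, -5.66598344e+01, -5.81573144e+00, -2.79118019e+01,
       -6.85279048e-02,  3.06706829e-02,  1.89073785e-04]), 'tool_pos': array([ 0.18298372, -0.62304063,  0.25067883]), 'tool_rot': array([ 9.89806627e-01,  1.42414506e-01, -1.10401160e-04, -9.68313749e-04]), 'force': array([ 0.05261651,  0.12627123, -0.77183131]), 'torque': array([-0.05990204, -0.03990019,  0.02991477]), 'grip_width': 0.09186423428243377}
scene 568.7734672508716 -0.08157640087674269 [[0.142, 0.817, -0.558, 1.364], [0.99, -0.114, 0.084, -0.143], [0.005, -0.564, -0.825, 1.311], [0.0, 0.0, 0.0, 1.0]]
top 498.7223240951404 0.01744588924438834 [[-0.014, -0.99, 0.143, 0.341], [-1.0, 0.011, -0.024, -0.017], [0.022, -0.143, -0.989, 1.477], [0.0, 0.0, 0.0, 1.0]]
wrist 361.1123197588846 -0.02548614942839724 [[0.282, -0.92, -0.274, 0.257], [-0.959, -
[... 1400 characters left out ...]
ne [386.8 178. ] 0.32
varnish top [393.9 191.1] 0.7
    varnish [ 0.6838 -0.3072  0.0055] [1.2926 1.2926]
glue scene [146.  232.9] 0.6
glue scene [388.4 178.2] 0.26
glue top [452.7 286.6] 0.94
glue top [399.1 241.4] 0.58
    glue [ 0.394  -0.4809 -0.0102] [4.3262 4.3262]
offcut scene [359.7 326.5] 0.62
offcut scene [387.5 180.7] 0.49
offcut top [273.2 164.1] 0.73
    offcut [0.7703 0.0577 0.0085] [1.5451 1.5451]
driver scene [144.1 282.3] 0.75
driver top [450.4 225.9] 0.67
driver top [385.1 233.2] 0.32
    driver [ 0.5732 -0.4752  0.0174] [3.9994 3.9994]
brush scene [479.5 258.5] 0.6
brush scene [310.8 244.9] 0.28
brush top [149.4 222.5] 0.79
    brush [ 0.5999  0.4331 -0.0232] [0.993 0.993]
```

View pics/scene0.png

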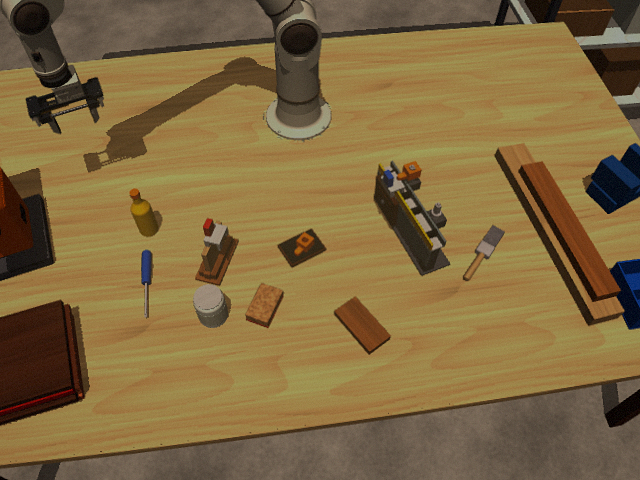

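View pics/top0.png

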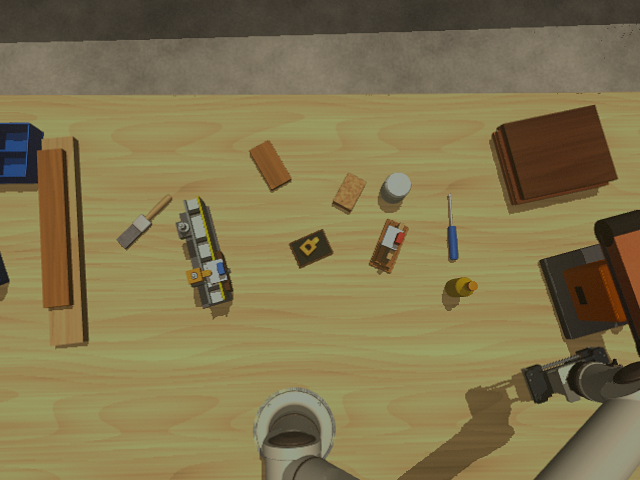

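View pics/wrist0.png

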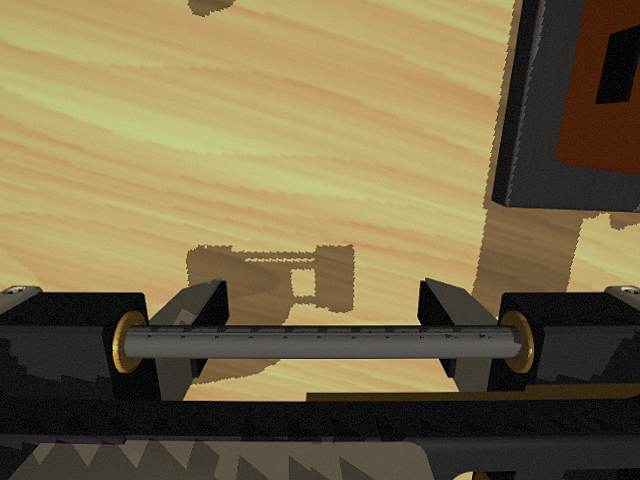

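The scene picture shows the hanger with its red tab at (207,226), the cam on its stand at (304,243), and the rail's free bay and shaft at about (436,215). The parked blue tab is at (388,176). I'll move over the hanger for close wrist views.

Emit:
{"fn": "arm_command", "kwargs": {"xyz": [[4.9,-2.8,-0.6],[4.9,-2.8,-0.6],[4.9,-2.8,-0.6],[4.9,-2.8,-0.6],[4.9,-2.8,-0.6],[4.9,-2.8,-0.6],[4.9,-2.8,-0.6],[4.9,-2.8,-0.6]], "turn": [[0,0,0],[0,0,0],[0,0,0],[0,0,0],[0,0,0],[0,0,0],[0,0,0],[0,0,0]]}}

```text
time: 3.4
tool_pos: [0.4973, -0.2969, 0.3003]
tool_rot: [0.99, 0.142, 0.0, 0.0]
force: [2.2, -0.4, 0.8]
grip_width: 0.0918
```

Emit:
{"fn": "arm_command", "kwargs": {"xyz": [[0,0,0],[0,0,0],[0,0,0],[0,0,0],[0,0,0]], "turn": [[0,0,-0.17],[0,0,-0.17],[0,0,-0.17],[0,0,-0.17],[0,0,0]]}}

```text
time: 4.03
tool_pos: [0.4962, -0.2982, 0.2997]
tool_rot: [0.886, 0.464, 0.0, -0.0]
force: [-0.5, -0.1, 0.7]
grip_width: 0.0918
```

```bash
cat > look.py <<'E'
import sys,pickle
from h import *
name=sys.argv[1]; labels=sys.argv[2:]
c=grab("wrist",name)
s=sensors.state(); print("t",s["time"],"tcp",s["tool_pos"].round(4),"yaw",round(float(np.degrees(np.arctan2(T(s)[1,0],T(s)[0,0]))),2),"z",T(s)[:3,2].round(4),"w",s["grip_width"].round(4), "F",np.round(s["force"],1),"q",s["q"].round(2))
c["lm"]={}
for l in labels:
    r=imaging.landmark_of(l,"wrist"); c["lm"][l]=r
    for k in r[:2]: print(l,np.round(k["xy"],1),round(k["confidence"],2))
pickle.dump(c,open("pics/%s.pkl"%name,"wb"))
E
python3 look.py w1 hanger_tab hanger_hook hanger
```

```text
Traceback (most recent call last):
  File "look.py", line 5, in <module>
    s=sensors.state(); print("t",s["time"],"tcp",s["tool_pos"].round(4),"yaw",round(float(np.degrees(np.arctan2(T(s)[1,0],T(s)[0,0]))),2),"z",T(s)[:3,2].round(4),"w",s["grip_width"].round(4), "F",np.round(s["force"],1),"q",s["q"].round(2))
                                                                                                                                                                      ^^^^^^^^^^^^^^^^^^^^^
AttributeError: 'float' object has no attribute 'round'
```

View pics/w1.png

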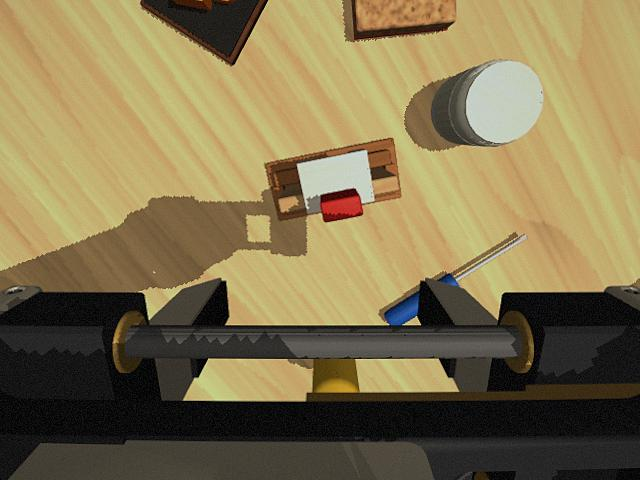

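The wrist view shows the red tab at (342,205) and the bridge plate above it. The bridge is rotated about 9° from the gripper, with its edge running (299,163) to (368,152).

```bash
sed -i 's/s\["grip_width"\].round(4)/round(float(s["grip_width"]),4)/' look.py; python3 look.py w1 hanger_tab hanger_hook hanger
python3 - <<'E'
from h import *
import pickle
c=pickle.load(open("pics/w1.pkl","rb"))
# intersect bridge-plane corners with z of bridge top (tab .158-.019)
for z in (.14,):
  pts=[]
  for p in [(299,163),(368,152),(374,201),(306,213)]:
    o,d=ray(c,p); pts.append((o+d*(z-o[2])/d[2])[:2])
  pts=np.array(pts);print(pts.round(4).tolist()); e=pts[0]-pts[1];print(np.linalg.norm(e),np.degrees(np.arctan2(e[1],e[0])))
E
```

```text
t 4.125 tcp [ 0.4962 -0.2983  0.2998] yaw 55.13 z [ 1.e-04 -0.e+00 -1.e+00] w 0.0921 F [ 0.5  0.5 -0.8] q [ 1.07  0.38 -0.74  1.67  0.27  1.19 -0.34]
hanger_tab [343.  203.8] 0.56
hanger_hook [326.7 158.1] 0.85
hanger_hook [447.3 274.8] 0.52
hanger [333.6 183.1] 0.73
[[0.5112, -0.2431], [0.561, -0.2673], [0.5437, -0.3031], [0.4921, -0.2794]]
0.0553247049968474 154.03894009342008
```

Emit:
{"fn": "arm_command", "kwargs": {"xyz": [[1.9,1.3,1.0],[0,0,1.5],[0,0,0]], "turn": [[0,0,-0.155],[0,0,0],[0,0,0]]}}

```text
time: 4.65
tool_pos: [0.5162, -0.2898, 0.2729]
tool_rot: [0.848, 0.53, -0.001, -0.002]
force: [0.1, -0.5, -0.4]
grip_width: 0.0918
```

```bash
python3 look.py w2 hanger_tab hanger_hook hanger
python3 - <<'E'
from h import *
import pickle
a=[pickle.load(open("pics/%s.pkl"%n,"rb")) for n in("w1","w2")]
for l in ("hanger_tab","hanger_hook"):
    print(l,*[np.round(x,4) for x in tri([ray(c,c["lm"][l][0]["xy"]) for c in a])])
E
```

```text
t 4.7 tcp [ 0.5165 -0.2902  0.2738] yaw 64.05 z [-2.2e-03  6.0e-04 -1.0e+00] w 0.0917 F [ 0.5 -0.3 -0.4] q [ 1.04  0.44 -0.76  1.67  0.33  1.16 -0.25]
hanger_tab [326.7 236.5] 0.89
hanger_hook [324.2 183.3] 0.66
hanger [326.1 198. ] 0.88
hanger_tab [ 0.5218 -0.2862  0.1584] [1.2307 1.2307]
hanger_hook [ 0.5323 -0.2542  0.1236] [1.4616 1.4616]
```

View pics/w2.png

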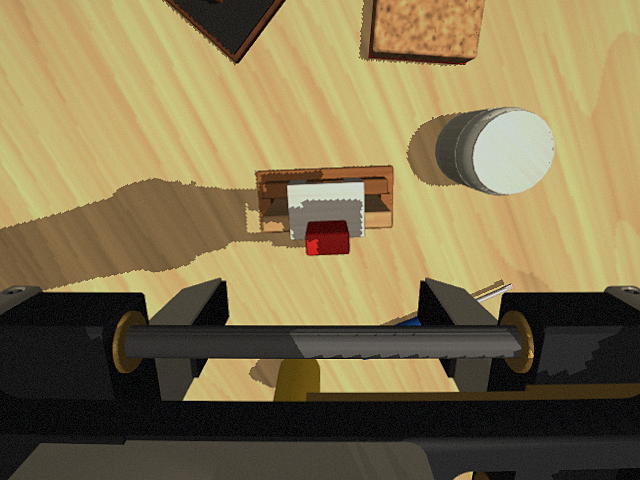

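```bash
python3 - <<'E'
from h import *
import pickle
c=pickle.load(open("pics/w2.pkl","rb")); s=sensors.state(); Ti=np.linalg.inv(T(s))
for p,z in [((326.6,236.3),.1585),((328,228),.1775),((326.7,236.5),.1585)]:
    o,d=ray(c,p); X=o+d*(z-o[2])/d[2]; print(X.round(4),(Ti@np.append(X,1))[:3].round(4))
im=c["pixels"]; hsv=cv2.cvtColor(im,cv2.COLOR_BGR2HSV)
m=((hsv[...,1]<40)&(hsv[...,2]>110)).astype(np.uint8); m[:,:250]=0;m[:,400:]=0;m[:150]=0;m[250:]=0
cn=max(cv2.findContours(m,0,2)[0],key=cv2.contourArea);print(cv2.minAreaRect(cn))
E
```

```text
[ 0.5208 -0.2852  0.1585] [0.0062 0.0007 0.1166]
[ 0.5264 -0.2756  0.1775] [0.0174 0.0015 0.0976]
[ 0.5208 -0.2854  0.1585] [0.0061 0.0008 0.1166]
((326.0454406738281, 210.2266387939453), (54.66410446166992, 76.45838928222656), 87.54597473144531)
```

Emit:
{"fn": "arm_command", "kwargs": {"xyz": [[0.6,0.1,2.5],[0,0,3.0],[0,0,2.5],[0,0,1.4],[0,0,1.0],[0,0,0],[0,0,0]], "turn": [[0,0,-0.03],[0,0,0],[0,0,0],[0,0,0],[0,0,0],[0,0,0],[0,0,0]]}}

```text
time: 5.72
tool_pos: [0.5218, -0.2852, 0.1716]
tool_rot: [0.839, 0.544, 0.0, 0.001]
force: [0.9, -0.2, -0.1]
grip_width: 0.0917
```

```bash
python3 look.py w3 hanger_tab
```

```text
t 5.775 tcp [ 0.5219 -0.2852  0.1716] yaw 65.94 z [ 1.4e-03 -8.0e-04 -1.0e+00] w 0.0917 F [-0.4 -0.5 -0.7] q [ 0.98  0.56 -0.71  1.76  0.43  0.98 -0.31]
hanger_tab [321.7 313.5] 0.97
```

View pics/w3.png

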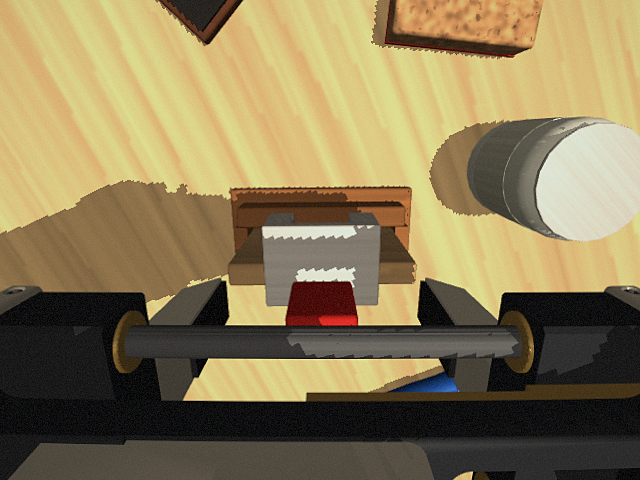

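```bash
cat > intool.py <<'E'
from h import *
import pickle,sys
c=pickle.load(open("pics/%s.pkl"%sys.argv[1],"rb")); 
s=sensors.state(); Ti=np.linalg.inv(T(s))
a=list(map(float,sys.argv[2:]))
for i in range(0,len(a),3):
    o,d=ray(c,a[i:i+2]); X=o+d*(a[i+2]-o[2])/d[2]; print(X.round(4),"tool",(Ti@np.append(X,1))[:3].round(4))
E
python3 intool.py w3 321.7 313.5 .1585 288 283 .1775 357 283 .1775 263 226 .1395 380 224 .1395 265 304 .1395 378 303 .1395
```

```text
[ 0.5211 -0.2856  0.1585] tool [-0.0006 -0.0005  0.0131]
[ 0.5189 -0.2593  0.1775] tool [ 0.0225 -0.0132 -0.0059]
[ 0.5428 -0.27    0.1775] tool [ 0.0225  0.013  -0.0059]
[ 0.5104 -0.2417  0.1395] tool [ 0.0351 -0.0282  0.0321]
[ 0.5611 -0.2633  0.1395] tool [0.036  0.0269 0.0321]
[ 0.493  -0.2783  0.1395] tool [-0.0055 -0.0291  0.0321]
[ 0.5452 -0.3011  0.1395] tool [-0.0049  0.0278  0.0322]
```

Emit:
{"fn": "arm_command", "kwargs": {"claw": 2.0, "xyz": [[0,0,0],[0,0,0],[0,0,0],[0,0,0],[0,0,0],[0,0,0]], "turn": [[0,0,0],[0,0,0],[0,0,0],[0,0,0],[0,0,0],[0,0,0]]}}

```text
time: 6.58
tool_pos: [0.5212, -0.285, 0.1707]
tool_rot: [0.839, 0.544, -0.0, -0.0]
force: [-0.3, 0.1, 0.5]
grip_width: 0.0365
```

Emit:
{"fn": "arm_command", "kwargs": {"xyz": [[0,0,-0.5],[0,0,-1.5],[0,0,-2.5],[0,0,-3],[0,0,-3],[0,0,-1.5],[0,0,0]], "turn": [[0,0,0],[0,0,0],[0,0,0],[0,0,0],[0,0,0],[0,0,0],[0,0,0]]}}

```text
time: 7.45
tool_pos: [0.5218, -0.2852, 0.292]
tool_rot: [0.839, 0.544, 0.0, 0.001]
force: [-0.8, -1.1, -3.1]
grip_width: 0.0296
```

```bash
python3 look.py w4 hanger_tab hanger_hook
```

```text
t 7.5 tcp [ 0.521  -0.285   0.2906] yaw 65.93 z [-1.e-04 -3.e-04 -1.e+00] w 0.0297 F [-0.3  0.2 -2.6] q [ 1.04  0.43 -0.77  1.65  0.32  1.19 -0.23]
hanger_tab [322.  308.8] 0.86
```

View pics/w4.png

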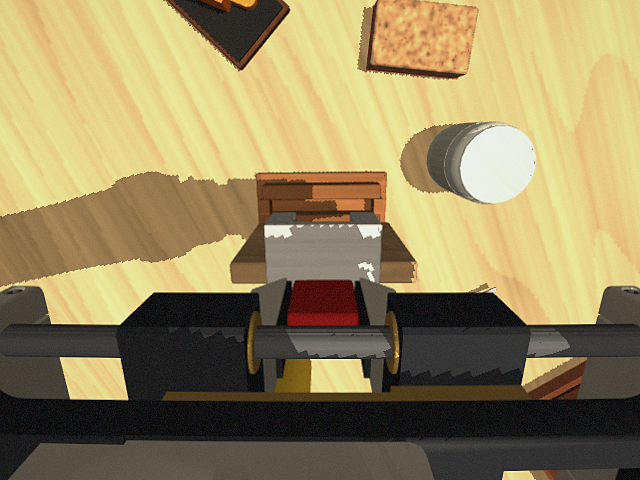

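Emit:
{"fn": "arm_command", "kwargs": {"xyz": [[3,-0.7,-0.2],[5,-1.2,-0.2],[5,-1.2,-0.2],[5,-1.2,-0.2],[5,-1.2,-0.2],[5,-1.2,0],[5,-1.2,0],[5,-1.2,0],[3,-0.8,0],[1.4,-0.4,0]], "turn": [[0,0,0],[0,0,0],[0,0,0],[0,0,0],[0,0,0],[0,0,0],[0,0,0],[0,0,0],[0,0,0],[0,0,0]]}}

```text
time: 8.85
tool_pos: [0.5992, 0.1466, 0.2995]
tool_rot: [0.838, 0.546, -0.001, -0.001]
force: [0.4, -0.8, -2.8]
grip_width: 0.03
```

Emit:
{"fn": "arm_command", "kwargs": {"xyz": [[0,0,0],[0,0,0],[0,0,0],[0,0,0],[0,0,0],[0,0,0],[0,0,0]], "turn": [[0,0,-0.12],[0,0,-0.14],[0,0,-0.14],[0,0,-0.14],[0,0,-0.14],[0,0,-0.055],[0,0,0]]}}

```text
time: 9.72
tool_pos: [0.6, 0.1424, 0.2998]
tool_rot: [0.588, 0.809, -0.001, -0.0]
force: [-0.3, -0.2, -2.4]
grip_width: 0.0299
```

```bash
python3 look.py w5 bay shaft_foot hanger_hook rail hanger_tab
```

```text
t 9.775 tcp [0.6001 0.1427 0.3   ] yaw 107.88 z [-1.1e-03 -8.0e-04 -1.0e+00] w 0.0298 F [ 0.1 -0.  -3.1] q [ 0.43  0.56 -1.01  1.57  0.49  1.29 -0.35]
bay [325.4  99.5] 0.94
shaft_foot [328.4  17.9] 0.78
hanger_hook [321.1 217.5] 0.69
rail [262.2 108.3] 0.71
rail [320.8 311.7] 0.64
hanger_tab [323.3 309.5] 0.66
```

View pics/w5.png

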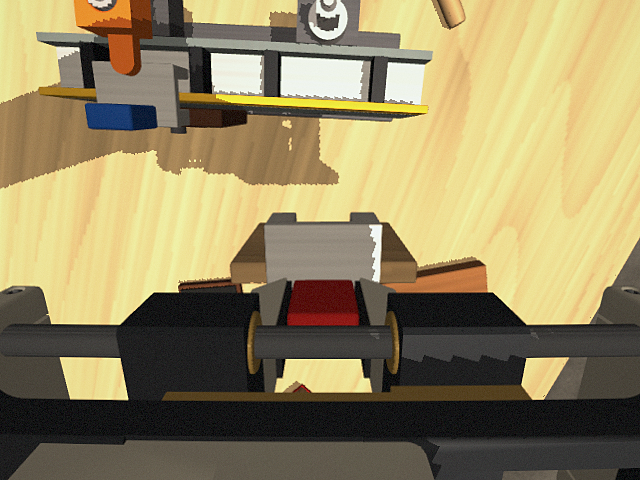

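```bash
python3 intool.py w5 38 90 .15 428 109 .15 325.4 99.5 .15 328.4 17.9 .163 321.1 217.5 .24 263.5 226 .27 378 224 .27
python3 - <<'E'
from h import *
import pickle
c=pickle.load(open("pics/w5.pkl","rb"))
P=[]
for p in [(38,90),(428,109)]:
    o,d=ray(c,p); P.append((o+d*(.15-o[2])/d[2]))
e=P[0]-P[1]; print(np.degrees(np.arctan2(e[1],e[0])),np.linalg.norm(e))
E
```

```text
[0.3657 0.1809 0.15  ] tool [ 0.1076 -0.2115  0.1507]
[0.6454 0.2558 0.15  ] tool [0.0924 0.0777 0.1506]
[0.5711 0.2385 0.15  ] tool [0.0989 0.0017 0.1506]
[0.5574 0.2868 0.163 ] tool [0.1491 0.0037 0.1376]
[0.5895 0.1731 0.24  ] tool [ 0.031  -0.001   0.0607]
[0.5633 0.1678 0.27  ] tool [ 0.034  -0.0276  0.0307]
[0.6136 0.185  0.27  ] tool [0.0349 0.0256 0.0307]
-165.01292455201096 0.28959301872066057
```

Emit:
{"fn": "arm_command", "kwargs": {"xyz": [[0,0,0],[2.5,-0.1,1.0],[2.5,-0.1,1.0],[0,0,0],[0,0,0]], "turn": [[0,0,0.05],[0,0,0],[0,0,0],[0,0,0],[0,0,0]]}}

```text
time: 10.65
tool_pos: [0.5855, 0.1913, 0.2809]
tool_rot: [0.608, 0.794, -0.0, 0.0]
force: [0.5, -0.0, -2.1]
grip_width: 0.0296
```

```bash
python3 look.py w6 bay shaft_foot hanger_hook
```

```text
t 10.7 tcp [0.5858 0.1908 0.2809] yaw 105.1 z [ 7.e-04 -7.e-04 -1.e+00] w 0.0295 F [-0.   0.5 -2.1] q [ 0.34  0.57 -1.    1.6   0.5   1.25 -0.48]
bay [318.  176.8] 0.85
shaft_foot [314.8  95.4] 0.72
hanger_hook [321.3 218. ] 0.72
```

View pics/w6.png

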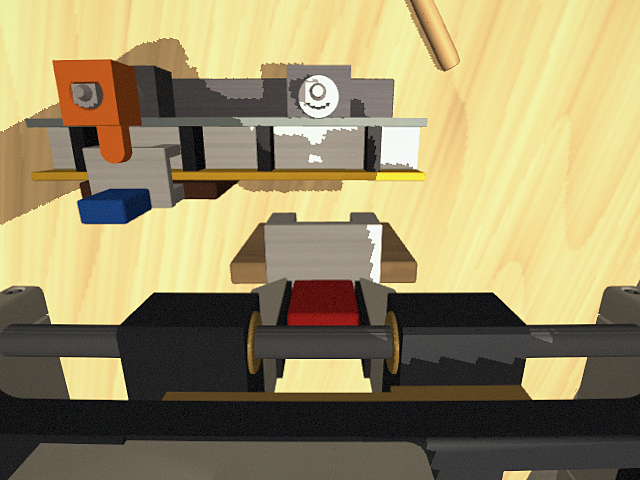

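```bash
python3 intool.py w6 33 175.5 .15 425 175.5 .15 318 176.8 .15 320.2 175.5 .15 321.3 218 .2195  264 225.5 .25 380.5 225 .25 318 92 .198
python3 - <<'E'
from h import *
import pickle
a=[pickle.load(open("pics/%s.pkl"%n,"rb")) for n in("w5","w6")]
for l in ("bay","shaft_foot"):
    print(l,*[np.round(x,4) for x in tri([ray(c,c["lm"][l][0]["xy"]) for c in a])])
E
```

```text
[0.3674 0.1818 0.15  ] tool [ 0.0481 -0.2132  0.1308]
[0.6451 0.2563 0.15  ] tool [0.0478 0.0744 0.131 ]
[0.5704 0.235  0.15  ] tool [ 0.0467 -0.0033  0.1309]
[0.5717 0.2363 0.15  ] tool [ 0.0476 -0.0017  0.1309]
[0.5767 0.2219 0.2195] tool [ 0.0324 -0.0006  0.0614]
[0.5501 0.2184 0.25  ] tool [ 0.0359 -0.0272  0.0309]
[0.6026 0.2329 0.25  ] tool [0.0362 0.0273 0.031 ]
[0.5574 0.2861 0.198 ] tool [ 0.0995 -0.0025  0.0829]
bay [0.5708 0.2371 0.1667] [0.6737 0.6737]
shaft_foot [0.5559 0.2872 0.1607] [1.3965 1.3965]
```

Emit:
{"fn": "arm_command", "kwargs": {"xyz": [[1.6,-0.1,0.5],[1.6,-0.1,1.0],[0,0,2.0],[0,0,0],[0,0,0]], "turn": [[0,0,0],[0,0,0],[0,0,0],[0,0,0],[0,0,0]]}}

```text
time: 11.48
tool_pos: [0.5749, 0.2218, 0.2453]
tool_rot: [0.608, 0.794, -0.0, -0.0]
force: [-0.4, 0.3, -2.3]
grip_width: 0.0298
```

```bash
python3 look.py w7 bay hanger_hook shaft_foot
```

```text
t 11.525 tcp [0.5751 0.222  0.2458] yaw 105.15 z [ 2.e-04  1.e-04 -1.e+00] w 0.0295 F [ 0.4  0.  -2.1] q [ 0.27  0.6  -0.97  1.63  0.53  1.19 -0.56]
bay [324.  232.1] 0.65
hanger_hook [322.4 215.9] 0.6
```

View pics/w7.png

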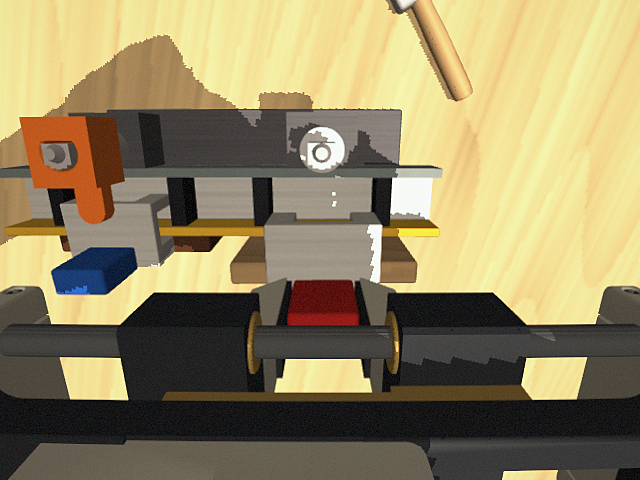

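```bash
python3 intool.py w7 439 232 .15 5 229 .15 324 230.5 .15 322.4 215.9 .185 264 225.5 .214 380.5 225 .214 272 172 .144  373 172 .144
```

```text
[0.645  0.2559 0.15  ] tool [0.0144 0.0761 0.0963]
[0.366  0.1825 0.15  ] tool [ 0.0164 -0.2123  0.096 ]
[0.5719 0.2371 0.15  ] tool [0.0154 0.0006 0.0962]
[0.5663 0.254  0.185 ] tool [ 0.0331 -0.0003  0.0612]
[0.5394 0.2488 0.214 ] tool [ 0.0351 -0.0276  0.0322]
[0.592  0.2633 0.214 ] tool [0.0354 0.027  0.0323]
[0.5299 0.2643 0.144 ] tool [ 0.0526 -0.0328  0.1022]
[0.5924 0.2813 0.144 ] tool [0.0526 0.032  0.1023]
```

Emit:
{"fn": "arm_command", "kwargs": {"xyz": [[0,0,1.0],[0,0,1.0],[0,0,1.0],[0,0,1.0],[0,0,0]], "turn": [[0,0,0],[0,0,0],[0,0,0],[0,0,0],[0,0,0]]}}

```text
time: 12.3
tool_pos: [0.5741, 0.2219, 0.2045]
tool_rot: [0.607, 0.794, -0.001, -0.001]
force: [0.4, -0.6, -2.9]
grip_width: 0.0296
```

Emit:
{"fn": "arm_command", "kwargs": {"xyz": [[0,0,0.4],[0,0,0.4],[0,0,0.3],[0,0,0.2],[0,0,0]], "turn": [[0,0,0],[0,0,0],[0,0,0],[0,0,0],[0,0,0]]}}

```text
time: 12.92
tool_pos: [0.5749, 0.2222, 0.195]
tool_rot: [0.608, 0.794, -0.0, 0.001]
force: [-5.0, -3.8, 12.7]
grip_width: 0.0296
```

```bash
python3 look.py w8 bay hanger_hook
```

```text
t 12.975 tcp [0.5749 0.2222 0.195 ] yaw 105.17 z [ 0.0011 -0.0012 -1.    ] w 0.0296 F [-5.  -3.6 12.5] q [ 0.24  0.65 -0.94  1.68  0.58  1.11 -0.6 ]
hanger_hook [318.6 217.3] 0.65
```

View pics/w8.png

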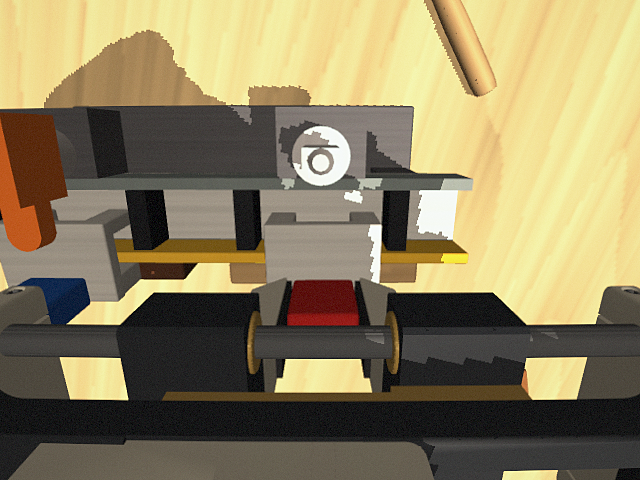

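```bash
python3 - <<'E'
from h import *
c=grab("scene"); im=c["pixels"][130:290,340:480]; cv2.imwrite("pics/s9.png",cv2.resize(im,None,fx=4.5,fy=3.7*1,interpolation=cv2.INTER_CUBIC)[:600])
for l in("hanger_tab","parked_tab","bay"): print(l,[(np.round(k["xy"],1),round(k["confidence"],2)) for k in imaging.landmark_of(l,"scene")[:2]])
for z in (.15,): print(proj(c,[.571,.237,z]),proj(c,[.5749,.2222,.177]))
im=cv2.imread("pics/w8.png")[180:330,220:420]; cv2.imwrite("pics/w8z.png",cv2.resize(im,None,fx=4,fy=4,interpolation=cv2.INTER_CUBIC))
E
```

```text
hanger_tab []
parked_tab [(array([388.4, 176.8]), 0.9), (array([306.4, 239.1]), 0.26)]
bay [(array([416.8, 220. ]), 0.78)]
[418.11486685 221.72429303] [414.36790363 217.28500414]
```

View pics/s9.png

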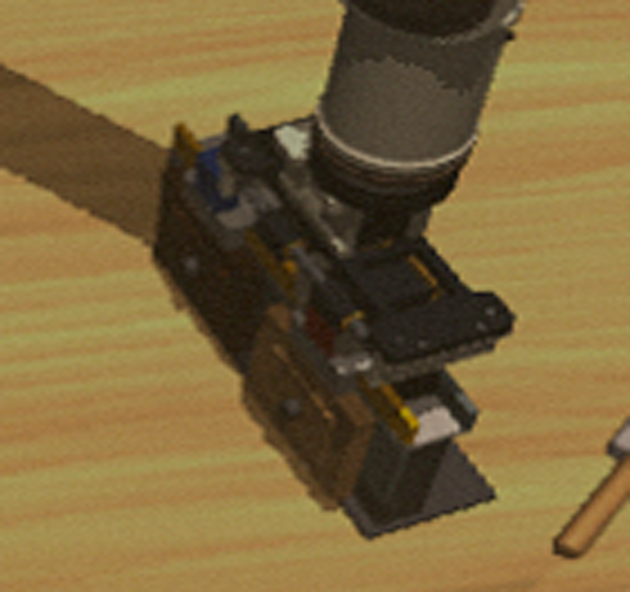

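View pics/w8z.png

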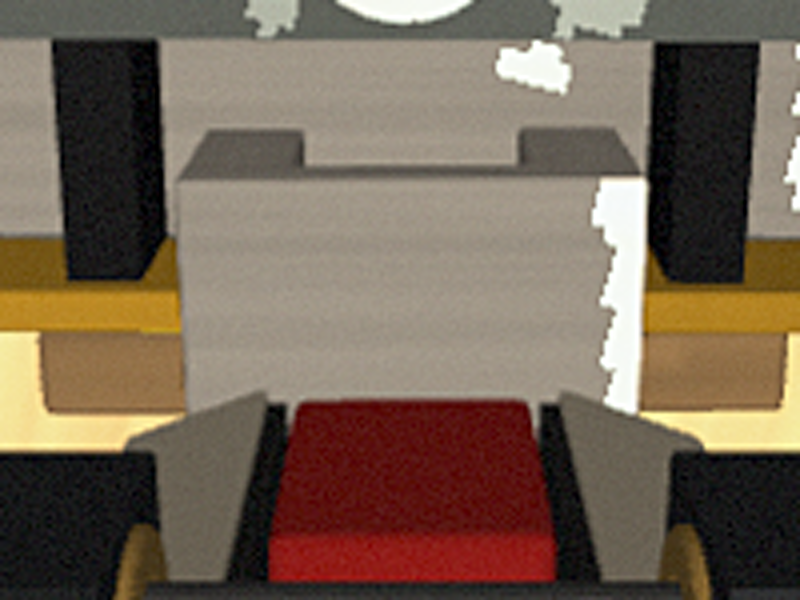

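```bash
cat > pnp.py <<'E'
from h import *
import pickle
c=pickle.load(open("pics/w8.pkl","rb"))
O=np.array([(8,15,19),(8,-15,19),(8,15,-19),(8,-15,-19),(36,29,-19),(36,-29,-19),(36,29,-49),(36,-29,-49),(36,15,-49),(36,-15,-49)],float)/1000
I=np.array([(275,533),(550,533),(298,402),(528,402),(180,178),(645,178),(208,130),(615,130),(303,130),(520,130)],float)/4+[220,180]-.375
K=np.array([[c["fx"],0,c["cx"]],[0,c["fy"],c["cy"]],[0,0,1]])
ok,r,t=cv2.solvePnP(O,I,K,np.array([c["k1"],0,0,0]))
pr=cv2.projectPoints(O,r,t,K,np.array([c["k1"],0,0,0]))[0][:,0]
print("res",(pr-I).round(1).tolist())
M=np.eye(4);M[:3,:3]=cv2.Rodrigues(r)[0];M[:3,3]=t[:,0]
W=c["P"]@M; print("world tab",W[:3,3].round(4),"x",W[:3,0].round(3),"z",W[:3,2].round(3))
s=sensors.state();L=np.linalg.inv(T(s))@W;print("tool tab",L[:3,3].round(4)); print("hook",(W@[.032,0,-.049,1])[:3].round(4))
print(cv2.Rodrigues(L[:3,:3]@np.diag([1,-1,-1]))[0].T)
E
python3 pnp.py
```

```text
res [[-1.7, 0.3], [1.9, 0.2], [-0.6, -2.1], [0.2, -2.2], [-0.7, 1.1], [0.5, 1.1], [0.4, 0.4], [-0.2, 0.4], [1.1, 0.4], [-0.9, 0.4]]
world tab [0.576  0.2197 0.1742] x [-0.262  0.965 -0.006] z [0.    0.006 1.   ]
tool tab [-0.0027  0.0004  0.0208]
hook [0.5676 0.2503 0.125 ]
[[ 0.00261284 -0.00456786  0.00015164]]
```

Emit:
{"fn": "arm_command", "kwargs": {"xyz": [[0.15,0,-0.15],[0,0,0.05],[0,0,0]], "turn": [[0,0,0],[0,0,0],[0,0,0]]}}

```text
time: 13.65
tool_pos: [0.5749, 0.2237, 0.1951]
tool_rot: [0.608, 0.794, 0.0, 0.001]
force: [-1.4, -3.5, 9.1]
grip_width: 0.03
```

Emit:
{"fn": "arm_command", "kwargs": {"claw": 6.5, "xyz": [[0,0,0],[0,0,0],[0,0,0],[0,0,0],[0,0,0],[0,0,0]], "turn": [[0,0,0],[0,0,0],[0,0,0],[0,0,0],[0,0,0],[0,0,0]]}}

```text
time: 14.4
tool_pos: [0.5743, 0.2237, 0.1937]
tool_rot: [0.607, 0.794, 0.0, -0.0]
force: [-0.4, 0.3, 0.4]
grip_width: 0.0652
```

```bash
python3 look.py w9 hanger_tab hanger_hook
```

```text
t 14.45 tcp [0.5743 0.2238 0.1937] yaw 105.19 z [-0.e+00  1.e-04 -1.e+00] w 0.065 F [-0.4 -0.5 -0. ] q [ 0.24  0.65 -0.94  1.68  0.58  1.11 -0.6 ]
hanger_tab [324.5 314.8] 0.92
hanger_tab [248.1 202.5] 0.54
hanger_hook [323.4 216.6] 0.86
```

View pics/w9.png

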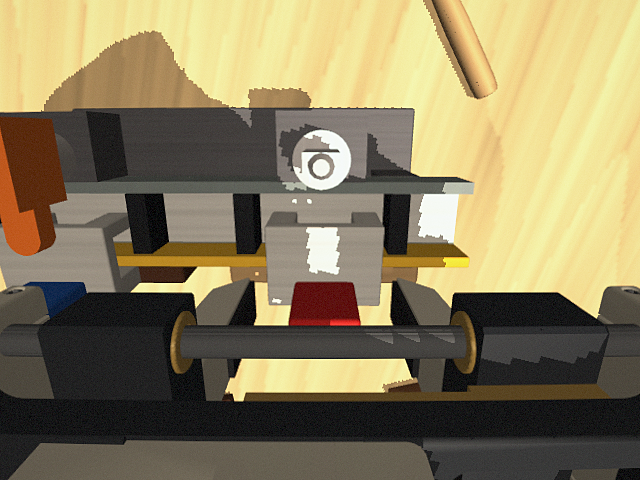

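Emit:
{"fn": "arm_command", "kwargs": {"claw": 9.1, "xyz": [[0,0,-1.0],[0,0,-3],[0,0,-4],[2.0,0,-2],[2.0,0,0],[0,0,0],[0,0,0]], "turn": [[0,0,0],[0,0,0],[0,0,0],[0,0,0],[0,0,0],[0,0,0],[0,0,0]]}}

```text
time: 15.42
tool_pos: [0.5632, 0.262, 0.2921]
tool_rot: [0.607, 0.795, -0.001, -0.0]
force: [0.6, -1.6, -0.6]
grip_width: 0.0906
```

```bash
python3 look.py w10 hanger_tab hanger_hook bay shaft_foot parked_tab
python3 - <<'E'
import cv2
im=cv2.imread("pics/w10.png")[:330,60:560]; cv2.imwrite("pics/w10z.png",cv2.resize(im,None,fx=1.6,fy=1.6,interpolation=cv2.INTER_CUBIC))
E
```

```text
t 15.475 tcp [0.5635 0.2615 0.2922] yaw 105.18 z [-0.002  -0.0015 -1.    ] w 0.0911 F [-0.7 -0.6  0. ] q [ 0.21  0.57 -1.    1.57  0.49  1.28 -0.6 ]
hanger_tab [326.2 297.7] 0.85
hanger_tab [147.  296.6] 0.61
hanger_hook [322.3 235.3] 0.57
shaft_foot [324.1 205.4] 0.86
parked_tab [145.7 297. ] 0.58
```

View pics/w10z.png

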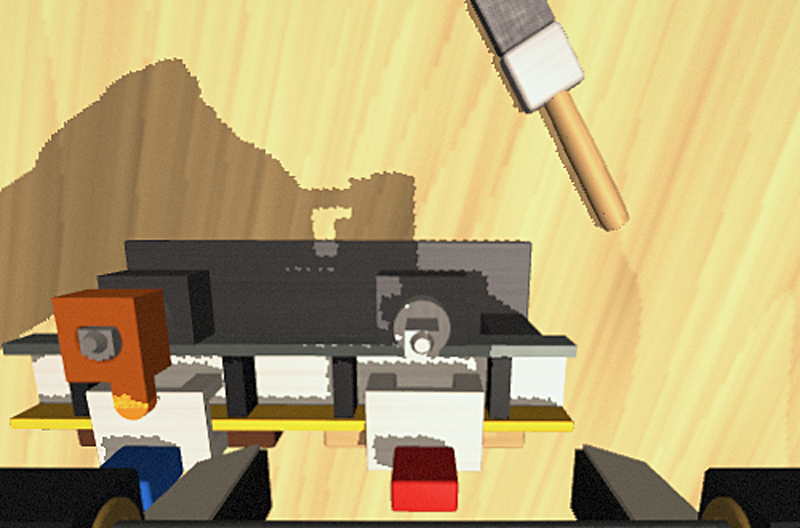

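```bash
python3 intool.py w10 323 214.4 .198 324.1 205.4 .163 322.3 235.3 .128 60 265 .15 418 266 .15
```

```text
[0.5564 0.2877 0.198 ] tool [ 0.0271 -0.0005  0.0953]
[0.5574 0.2868 0.163 ] tool [0.026  0.0003 0.1303]
[0.5647 0.2546 0.128 ] tool [-0.0069 -0.0011  0.1653]
[0.3611 0.1791 0.15  ] tool [-0.0267 -0.2174  0.1435]
[0.6449 0.2562 0.15  ] tool [-0.0264  0.0767  0.1433]
```

Emit:
{"fn": "arm_command", "kwargs": {"xyz": [[1.3,0,0],[1.35,0,0],[0,0,0],[0,0,0]], "turn": [[0,0,0],[0,0,0],[0,0,0],[0,0,0]]}}

```text
time: 16.23
tool_pos: [0.5568, 0.2881, 0.2937]
tool_rot: [0.607, 0.795, -0.0, 0.0]
force: [-0.7, 0.5, -0.7]
grip_width: 0.091
```

```bash
python3 look.py w11 shaft_foot hanger_tab hanger_hook
python3 - <<'E'
import cv2
im=cv2.imread("pics/w11.png")[190:330,220:420]; cv2.imwrite("pics/w11z.png",cv2.resize(im,None,fx=4,fy=4,interpolation=cv2.INTER_CUBIC))
E
```

```text
t 16.275 tcp [0.557  0.2877 0.2937] yaw 105.19 z [ 1.e-04 -4.e-04 -1.e+00] w 0.0905 F [ 1.  -0.3 -0.3] q [ 0.16  0.58 -1.    1.55  0.5   1.29 -0.64]
shaft_foot [322.5 237.8] 0.81
hanger_tab [321.9 327. ] 0.75
hanger_hook [322.5 262.5] 0.79
```

View pics/w11z.png

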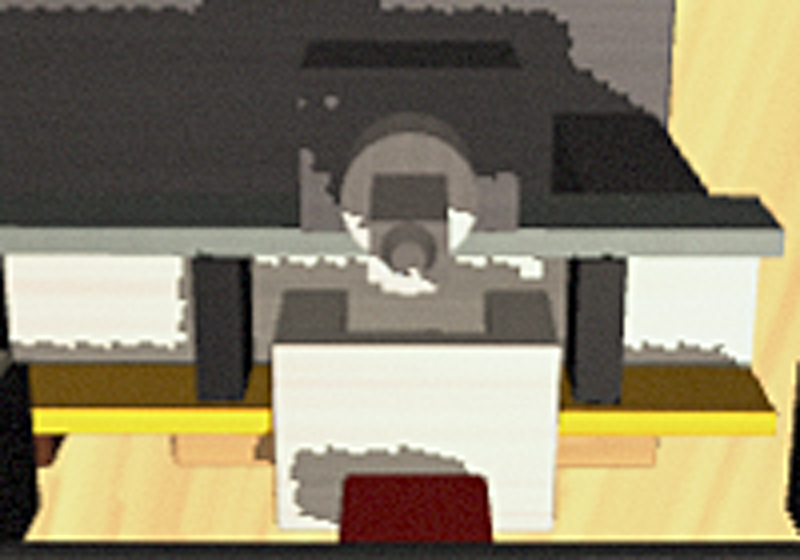

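View pics/w11.png

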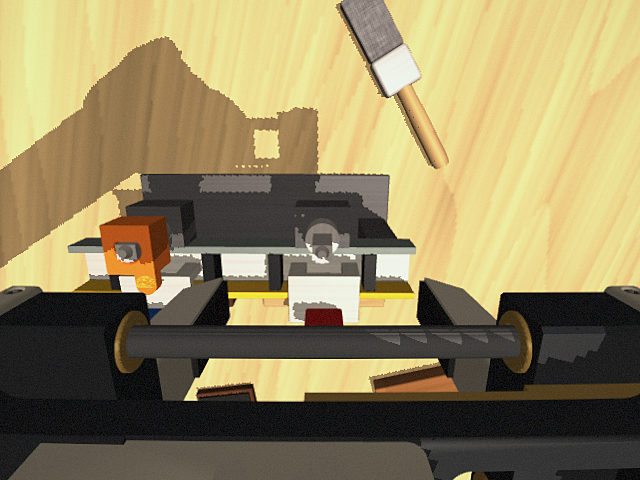

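```bash
python3 intool.py w11 321.5 252.0 .198 321.7 237.6 .163 322.5 237.8 .163
python3 - <<'E'
from h import *
import pickle
a=[pickle.load(open("pics/%s.pkl"%n,"rb")) for n in("w6","w10","w11")]
print("shaft",*[np.round(x,4) for x in tri([ray(c,c["lm"]["shaft_foot"][0]["xy"]) for c in a])])
print("tip",*[np.round(x,4) for x in tri([ray(c,p) for c,p in zip(a,[(318,90),(323,214.4),(321.5,252)])])])
E
```

```text
[0.5562 0.2885 0.198 ] tool [ 0.0014 -0.0007  0.0957]
[0.5563 0.2883 0.163 ] tool [ 0.0012 -0.0006  0.1307]
[0.5569 0.2883 0.163 ] tool [ 0.001  -0.      0.1307]
shaft [0.5563 0.2872 0.1626] [1.779  1.2367 1.1025]
tip [0.5567 0.2873 0.1948] [0.3561 0.3472 0.2881]
```

```bash
python3 - <<'E'
import cv2
im=cv2.imread("pics/top0.png")[220:275,275:345]; cv2.imwrite("pics/topz.png",cv2.resize(im,None,fx=8,fy=8,interpolation=cv2.INTER_CUBIC))
E
```

```text
(no output)
```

View pics/topz.png

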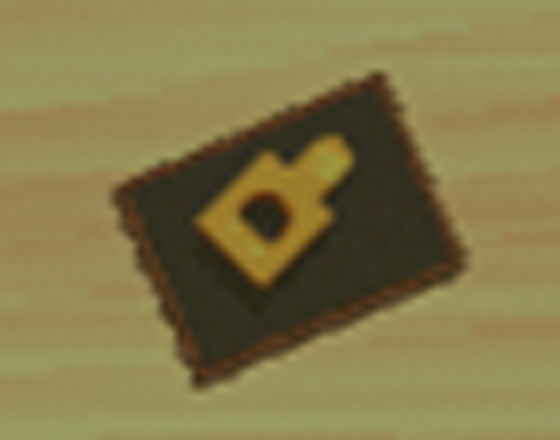

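Emit:
{"fn": "arm_command", "kwargs": {"xyz": [[-3.4,-1.3,0],[-4.6,-1.8,0],[-4.6,-1.8,0],[-4.6,-1.8,1.5],[-4.6,-1.8,2.5],[-4.6,-1.8,2.5],[-3.2,-1.3,2.5],[-1.2,-0.5,0],[0,0,0],[0,0,0]], "turn": [[0,0,0],[0,0,0],[0,0,0],[0,0,0],[0,0,-0.13],[0,0,-0.13],[0,0,-0.14],[0,0,0],[0,0,0],[0,0,0]]}}

```text
time: 17.68
tool_pos: [0.5421, -0.0386, 0.2052]
tool_rot: [0.437, 0.899, 0.001, 0.001]
force: [0.3, 0.1, 0.2]
grip_width: 0.0912
```

```bash
python3 look.py w12 cam_mid cam
python3 - <<'E'
from h import *
for n in ("top","scene"):
    c=grab(n,n+"12")
    for l in("hanger_tab","parked_tab"): print(n,l,[(np.round(k["xy"],1),round(k["confidence"],2)) for k in imaging.landmark_of(l,n)[:2]])
a=cv2.imread("pics/top12.png")[185:320,160:250]; b=cv2.imread("pics/scene12.png")[150:285,360:460]
cv2.imwrite("pics/h12.png",cv2.resize(np.hstack([a,b]),None,fx=4.2,fy=4.2,interpolation=cv2.INTER_CUBIC))
E
```

```text
t 17.725 tcp [ 0.5419 -0.0386  0.2051] yaw 128.21 z [ 2.1e-03  2.0e-04 -1.0e+00] w 0.0909 F [ 0.2  0.7 -0. ] q [ 0.84  0.56 -1.08  1.85  0.56  1.07  0.21]
cam_mid [294.2 209.4] 0.87
cam [292.6 205. ] 0.6
top hanger_tab [(array([207.4, 222.1]), 0.62)]
top parked_tab [(array([221. , 271.4]), 0.96), (array([452.3, 284.3]), 0.73)]
scene hanger_tab [(array([410.9, 215.1]), 0.88)]
scene parked_tab [(array([385.9, 177.2]), 0.72)]
```

View pics/w12.png

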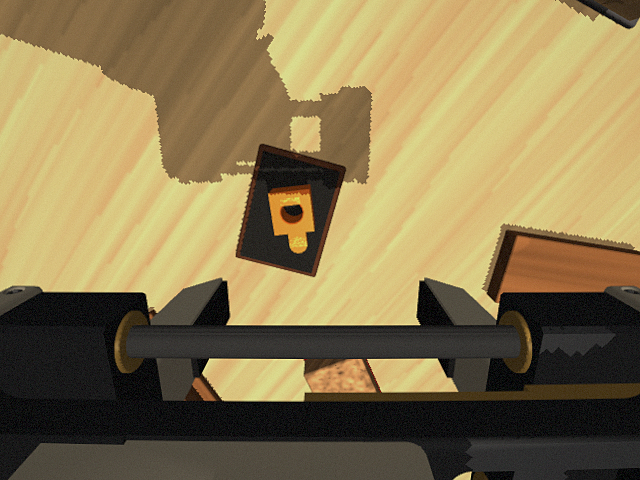

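View pics/h12.png

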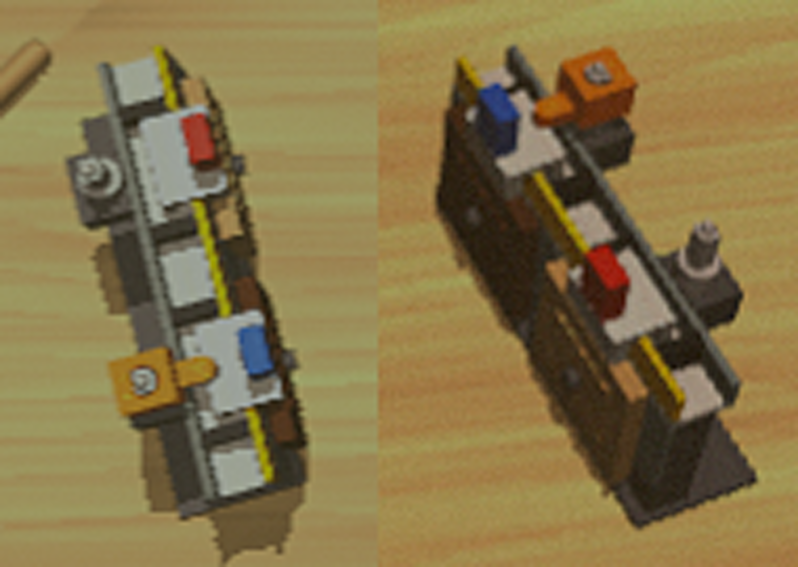

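The scene and top crops show the pale hanger seated just like the parked one: red tab beside the lip, bridge flat, hook behind. In the wrist view the cam lies at (292,212) with its nose towards the bottom of the image.

```bash
python3 - <<'E'
import cv2
im=cv2.imread("pics/w12.png")[135:285,225:355]; cv2.imwrite("pics/w12z.png",cv2.resize(im,None,fx=4,fy=4,interpolation=cv2.INTER_CUBIC))
E
python3 intool.py w12 294.2 209.4 .03
```

```text
[ 0.5156 -0.0435  0.03  ] tool [ 0.0137 -0.022   0.1738]
```

View pics/w12z.png

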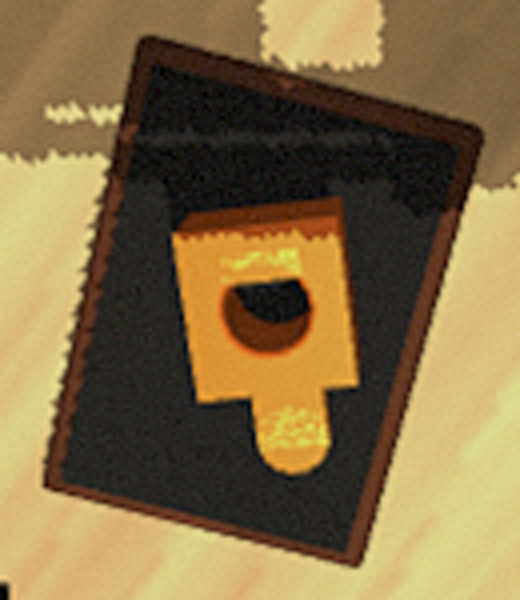

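```bash
python3 - <<'E'
from h import *
import pickle
c=pickle.load(open("pics/w12.pkl","rb")); s=sensors.state(); Ti=np.linalg.inv(T(s))
def f(zx,zy,z):
    o,d=ray(c,(225+zx/4-.4,135+zy/4-.4)); X=o+d*(z-o[2])/d[2]; return (Ti@np.append(X,1))[:3]*1000
z=.043
P=[f(*p,z) for p in [(172,232),(197,403),(357,385),(342,233)]]
for p in P: print(p.round(1))
e=P[2]-P[1]; print("front",np.linalg.norm(e),np.degrees(np.arctan2(e[0],e[1])))
e=P[0]-P[1]; print("left",np.linalg.norm(e),np.degrees(np.arctan2(-e[1],e[0])))
print("bore",f(267,315,z))
# hub centre: from front corners
for z in(.043,.040):
  a,b=f(197,403,z),f(357,385,z); m=(a+b)/2; ang=np.radians(7); print(z,m+18*np.array([np.cos(ang),-np.sin(ang),0]),np.linalg.norm(b-a))
print("base rear", f(342,200,.016))
E
```

```text
[ 30.5 -42.5 160.8]
[ -6.1 -38.8 160.8]
[ -2.1  -4.7 160.8]
[ 30.3  -7.6 160.8]
front 34.240351574583315 6.661417889072299
left 36.712717393734636 5.90047614771222
bore [ 13.05003089 -23.43094294 160.81313422]
0.043 [ 13.79996933 -23.94611971 160.81566548] 34.240351574583315
0.04 [ 12.96035834 -24.1898581  163.81580052] 34.58871371912338
base rear [ 33.2376309   -8.46444037 187.80958567]
```

Emit:
{"fn": "arm_command", "kwargs": {"xyz": [[1.3,-2.4,2],[0,0,4],[0,0,1],[0,0,0],[0,0,0]], "turn": [[0,0,-0.11],[0,0,0],[0,0,0],[0,0,0],[0,0,0]]}}

```text
time: 18.75
tool_pos: [0.5156, -0.045, 0.135]
tool_rot: [0.387, 0.922, 0.0, 0.001]
force: [0.7, 0.7, 0.8]
grip_width: 0.0907
```

```bash
python3 look.py w13 cam_mid
python3 - <<'E'
import cv2
im=cv2.imread("pics/w13.png")[180:330,240:400]; cv2.imwrite("pics/w13z.png",cv2.resize(im,None,fx=4,fy=4,interpolation=cv2.INTER_CUBIC))
E
```

```text
t 18.8 tcp [ 0.5156 -0.0451  0.135 ] yaw 134.42 z [ 2.2e-03 -1.0e-04 -1.0e+00] w 0.0909 F [-0.1  0.9  0.3] q [ 0.84  0.62 -1.03  1.97  0.67  0.94  0.24]
cam_mid [320.2 245.7] 0.62
```

View pics/w13z.png

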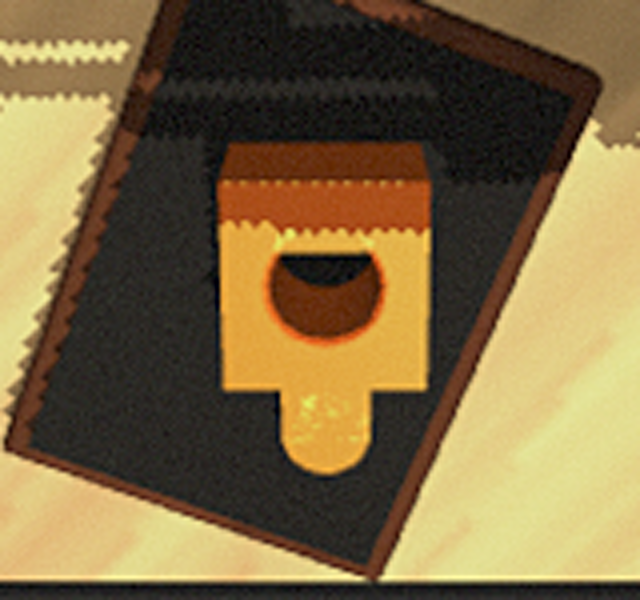

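```bash
python3 - <<'E'
from h import *
import pickle
c=pickle.load(open("pics/w13.pkl","rb")); s=sensors.state(); Ti=np.linalg.inv(T(s))
def f(zx,zy,z):
    o,d=ray(c,(240+zx/4-.4,180+zy/4-.4)); X=o+d*(z-o[2])/d[2]; return (Ti@np.append(X,1))[:3]*1000
for z in (.043,.045):
  P=np.array([f(*p,z) for p in [(217,181),(222,391),(429,391),(431,181)]]);print(P.round(1).tolist(),P.mean(0).round(2))
print("bore l/r/front",f(268,290,z),f(385,290,z),f(325,345,z))
K=np.array([[c["fx"],0,c["cx"]],[0,c["fy"],c["cy"]],[0,0,1]]);D=np.array([c["k1"],0,0,0])
O=np.array([(18,17,14),(-18,17,14),(-18,-17,14),(18,-17,14),(18,17,-14),(18,-17,-14),(-42,0,-4)],float)/1000
I=np.array([(217,181),(222,391),(429,391),(431,181),(230,143),(420,143),(326,474)],float)/4+[240,180]-.375
ok,r,t=cv2.solvePnP(O,I,K,D); pr=cv2.projectPoints(O,r,t,K,D)[0][:,0]; print("res",(pr-I).round(1).tolist())
M=np.eye(4);M[:3,:3]=cv2.Rodrigues(r)[0];M[:3,3]=t[:,0]; W=c["P"]@M; print("cam_mid W",W[:3,3].round(4),"tool",(Ti@W)[:3,3].round(4),cv2.Rodrigues((Ti@W)[:3,:3]@np.diag([1,-1,-1]))[0].T.round(3))
E
```

```text
[[20.0, -17.7, 91.8], [-16.3, -17.7, 91.9], [-16.3, 17.0, 91.9], [20.0, 16.7, 91.9]] [ 1.84 -0.4  91.88]
[[20.5, -17.5, 89.8], [-15.5, -17.5, 89.9], [-15.5, 16.9, 89.9], [20.5, 16.5, 89.9]] [ 2.51 -0.39 89.88]
bore l/r/front [ 2.22654755 -9.61952895 89.87116001] [ 2.22031394  9.40034494 89.89659101] [-7.31844586 -0.36781382 89.89837447]
res [[0.1, 0.1], [0.2, 0.1], [-0.4, -0.1], [-0.0, -0.0], [-0.1, -0.1], [0.2, -0.2], [0.0, 0.2]]
cam_mid W [ 0.5138 -0.0439  0.0305] tool [ 0.0023 -0.0004  0.1044] [[ 0.    -0.001 -0.002]]
```

Emit:
{"fn": "arm_command", "kwargs": {"xyz": [[0.23,-0.04,2],[0,0,3],[0,0,2.5],[0,0,1],[0,0,0.4],[0,0,0],[0,0,0]], "turn": [[0,0,0],[0,0,0],[0,0,0],[0,0,0],[0,0,0],[0,0,0],[0,0,0]]}}

```text
time: 19.73
tool_pos: [0.5132, -0.0441, 0.0455]
tool_rot: [0.387, 0.922, 0.0, 0.001]
force: [-0.6, 0.3, 0.1]
grip_width: 0.0912
```

```bash
python3 look.py w14 cam_mid
```

```text
t 19.775 tcp [ 0.5131 -0.0442  0.0454] yaw 134.4 z [ 1.4e-03 -2.0e-04 -1.0e+00] w 0.091 F [-0.1  0.9  1. ] q [ 0.73  0.74 -0.89  2.01  0.83  0.8   0.12]
cam_mid [321.6 308.9] 0.95
```

View pics/w14.png

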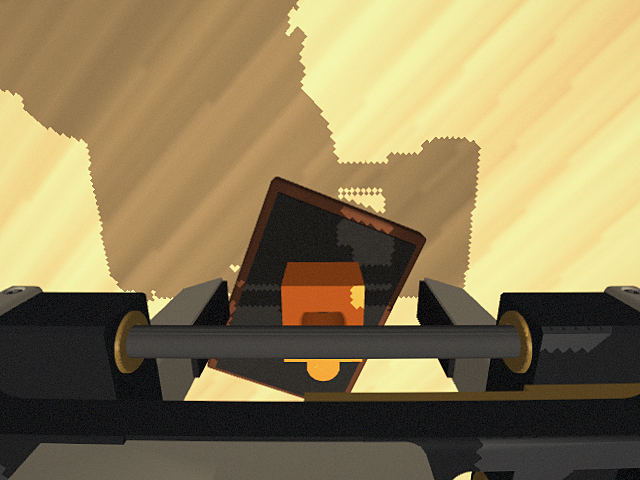

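Emit:
{"fn": "arm_command", "kwargs": {"claw": 2.5, "xyz": [[0,0,0],[0,0,0],[0,0,0],[0,0,0],[0,0,0],[0,0,0],[0,0,0],[0,0,0],[0,0,0]], "turn": [[0,0,0],[0,0,0],[0,0,0],[0,0,0],[0,0,0],[0,0,0],[0,0,0],[0,0,0],[0,0,0]]}}

```text
time: 20.95
tool_pos: [0.5125, -0.0441, 0.0447]
tool_rot: [0.387, 0.922, 0.0, 0.0]
force: [-0.2, -0.4, 0.5]
grip_width: 0.0339
```

Emit:
{"fn": "arm_command", "kwargs": {"xyz": [[0,0,-0.5],[0,0,-2],[0,0,-5],[0,0,-6],[0,0,-6],[0,0,-4],[0,0,-1.5],[0,0,0],[0,0,0]], "turn": [[0,0,0],[0,0,0],[0,0,0],[0,0,0],[0,0,0],[0,0,0],[0,0,0],[0,0,0],[0,0,0]]}}

```text
time: 22.08
tool_pos: [0.5114, -0.0444, 0.2932]
tool_rot: [0.388, 0.922, -0.0, -0.001]
force: [-0.3, 0.2, -0.6]
grip_width: 0.0338
```

```bash
python3 look.py w15 cam_mid
python3 - <<'E'
import cv2
im=cv2.imread("pics/w15.png")[240:400,240:400]; cv2.imwrite("pics/w15z.png",cv2.resize(im,None,fx=3.7,fy=3.7,interpolation=cv2.INTER_CUBIC))
E
```

```text
t 22.125 tcp [ 0.5114 -0.0443  0.2931] yaw 134.41 z [-2.9e-03  5.0e-04 -1.0e+00] w 0.034 F [ 0.   0.1 -0.4] q [ 1.01  0.43 -1.23  1.82  0.43  1.2   0.42]
cam_mid [323.9 310.7] 0.67
```

View pics/w15z.png

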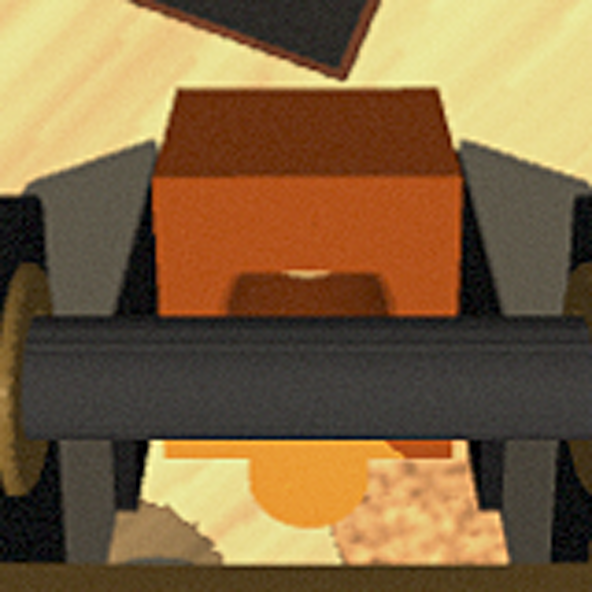

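```bash
python3 - <<'E'
from h import *
import pickle
c=pickle.load(open("pics/w15.pkl","rb"));Ti=np.linalg.inv(T(sensors.state()))
K=np.array([[c["fx"],0,c["cx"]],[0,c["fy"],c["cy"]],[0,0,1]]);D=np.array([c["k1"],0,0,0])
O=np.array([(18,17,14),(18,-17,14),(18,17,-14),(18,-17,-14),(-18,17,14),(-18,-17,14),(-42,0,-4)],float)/1000
I=np.array([(154,177),(461,177),(178,89),(438,89),(165,458),(452,458),(309,527)],float)/3.7+[240,240]-.36
ok,r,t=cv2.solvePnP(O,I,K,D); pr=cv2.projectPoints(O,r,t,K,D)[0][:,0]; print("res",(pr-I).round(1).tolist())
M=np.eye(4);M[:3,:3]=cv2.Rodrigues(r)[0];M[:3,3]=t[:,0]; L=np.array(c["mount"])@M; print("tool",L[:3,3].round(4),cv2.Rodrigues(L[:3,:3]@np.diag([1,-1,-1]))[0].T.round(4))
# shaft in w11, same camera-tool frame: circle fits
E
python3 - <<'E'
import cv2
im=cv2.imread("pics/w11.png")[205:275,280:365]; cv2.imwrite("pics/w11y.png",cv2.resize(im,None,fx=8,fy=8,interpolation=cv2.INTER_CUBIC))
E
```

```text
res [[-0.1, 0.2], [0.1, 0.1], [-0.0, 0.1], [0.1, -0.0], [-0.1, -0.2], [-0.0, -0.2], [-0.0, 0.2]]
tool [-0.0019  0.0007  0.0169] [[-0.0023 -0.002  -0.0024]]
```

View pics/w11y.png

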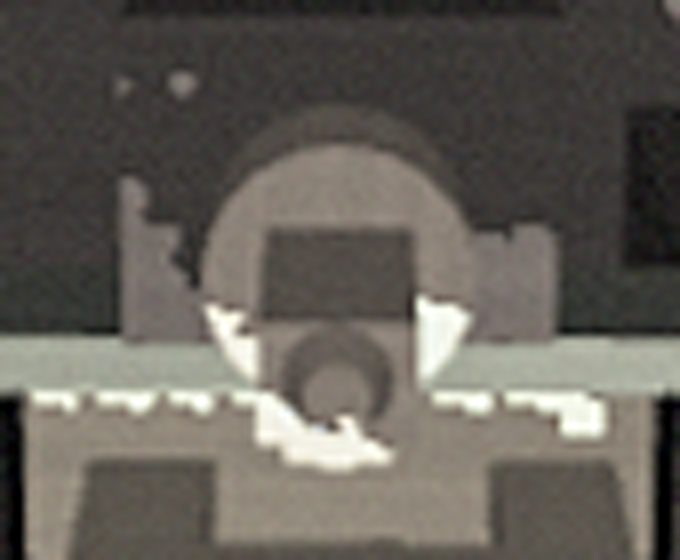

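Emit:
{"fn": "arm_command", "kwargs": {"xyz": [[2,2.6,0],[3.4,4.4,0],[3.4,4.4,0],[3.4,4.4,0],[3.4,4.4,0],[3.0,3.8,0],[2.0,2.5,0],[0,0,0]], "turn": [[0,0,0],[0,0,0],[0,0,0],[0,0,0],[0,0,0],[0,0,0],[0,0,0],[0,0,0]]}}

```text
time: 23.18
tool_pos: [0.5557, 0.2922, 0.2933]
tool_rot: [0.385, 0.923, 0.0, -0.002]
force: [-0.1, -0.5, 0.2]
grip_width: 0.0339
```

Emit:
{"fn": "arm_command", "kwargs": {"xyz": [[0,0,0],[0,0,0],[0,0,0],[0,0,0],[0,0,0],[0,0,0]], "turn": [[0,0,0.13],[0,0,0.13],[0,0,0.13],[0,0,0.12],[0,0,0],[0,0,0]]}}

```text
time: 23.92
tool_pos: [0.5577, 0.2876, 0.2941]
tool_rot: [0.607, 0.795, -0.001, -0.0]
force: [-0.3, 0.6, -1.0]
grip_width: 0.0337
```

```bash
python3 look.py w16 shaft_foot
python3 - <<'E'
import cv2
im=cv2.imread("pics/w16.png"); cv2.imwrite("pics/w16z.png",cv2.resize(im[190:340,240:400],None,fx=4,fy=4,interpolation=cv2.INTER_CUBIC))
E
```

```text
t 23.975 tcp [0.5577 0.2878 0.2943] yaw 105.26 z [-7.e-04 -5.e-04 -1.e+00] w 0.0336 F [ 0.   0.  -1.2] q [ 0.15  0.57 -0.97  1.55  0.48  1.28 -0.62]
```

View pics/w16z.png

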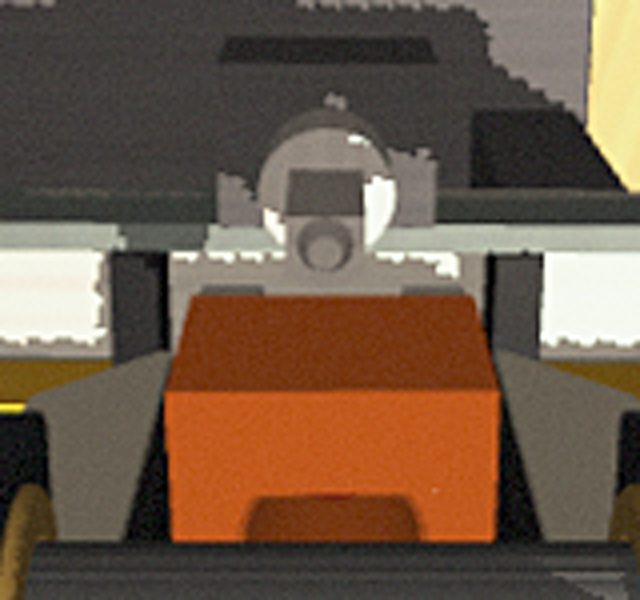

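```bash
python3 - <<'E'
import cv2,numpy as np
L=[("w5",(328,5)),("w6",(318,92)),("w7",(322,150)),("w8",(320,158)),("w9",(321,163)),("w10",(323,210)),("w11",(321,245)),("w16",(321,245))]
t=[]
for n,(x,y) in L:
    im=cv2.imread("pics/%s.png"%n); y0=max(y-25,0); t.append(cv2.resize(im[y0:y0+50,x-25:x+25],(200,200),interpolation=cv2.INTER_CUBIC)); print(n,x-25,y0)
cv2.imwrite("pics/m.png",np.vstack([np.hstack(t[:4]),np.hstack(t[4:])]))
E
```

```text
w5 303 0
w6 293 67
w7 297 125
w8 295 133
w9 296 138
w10 298 185
w11 296 220
w16 296 220
```

View pics/m.png

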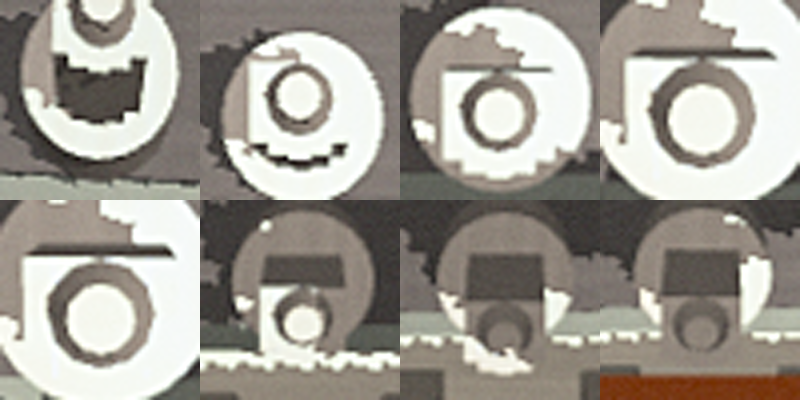

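```bash
cat > cal.py <<'E'
from h import *
import pickle
from scipy.optimize import least_squares
D=dict(w6=(317.5,91.25),w7=(321.5,153.75),w8=(320.5,162.75),w9=(320.75,167.5),w10=(323.5,215.5),w11=(321.75,253.25),w16=(321.25,253.5))
C={n:pickle.load(open("pics/%s.pkl"%n,"rb")) for n in D}
mt=np.array(C["w6"]["mount"])
def cam(c,w,tt=np.zeros(3)):
    Tt=c["P"]@np.linalg.inv(mt); m=mt.copy(); m[:3,:3]=R.from_rotvec(w).as_matrix()@mt[:3,:3]; m[:3,3]+=tt
    k=dict(c);k["P"]=Tt@m; return k
def f(p,full=False):
    r=[proj(cam(c,p[3:6]),p[:3])-np.array(D[n])-(-.4) for n,c in C.items()]
    if full: return np.array(r).round(2)
    return np.r_[np.ravel(r)/1.0,p[3:6]/.02]
for lock in (0,1):
    g=(lambda p:f(np.r_[p[:3],0,0,0])) if lock else f
    s=least_squares(g,[.5565,.288,.197,0,0,0]); p=s.x.copy()
    if lock: p[3:]=0
    print(p.round(4),s.cost); print(f(p,True).tolist())
    np.save("cal%d.npy"%lock,p)
# the cam in w16
c=C["w16"];K=np.array([[c["fx"],0,c["cx"]],[0,c["fy"],c["cy"]],[0,0,1]]);Dd=np.array([c["k1"],0,0,0])
print(c["cx"],c["cy"])
O=np.array([(18,17,14),(18,-17,14),(18,17,-14),(18,-17,-14)],float)/1000
I=np.array([(164,390),(498,390),(193,296),(476,296)],float)/4+[240,190]-.375
O=np.vstack([O,np.array([(-18,17,14),(-18,-17,14),(-42,0,-4)])/1000]); I=np.vstack([I,np.array([(165,458),(452,458),(309,527)],float)/3.7+[240,240]-.36])
ok,r,t=cv2.solvePnP(O,I,K,Dd); print((cv2.projectPoints(O,r,t,K,Dd)[0][:,0]-I).round(1).tolist())
M=np.eye(4);M[:3,:3]=cv2.Rodrigues(r)[0];M[:3,3]=t[:,0]
for lock in(0,1):
    p=np.load("cal%d.npy"%lock); k=cam(c,p[3:]); W=k["P"]@M; Tt=c["P"]@np.linalg.inv(mt); L=np.linalg.inv(Tt)
    print("cam tool",(L@W)[:3,3].round(4),"rot",cv2.Rodrigues((L@W)[:3,:3]@np.diag([1,-1,-1]))[0].T.round(3),"tip tool",(L@np.append(p[:3],1))[:3].round(4))
E
python3 cal.py
```

```text
[ 5.569e-01  2.867e-01  1.960e-01 -7.000e-04 -7.000e-04  2.000e-04] 0.6637643490108943
[[0.04, 0.06], [-0.04, -0.13], [-0.1, -0.0], [0.11, 0.04], [-0.03, 0.02], [0.24, 0.77], [-0.21, -0.76]]
[0.5568 0.2867 0.1959 0.     0.     0.    ] 0.6897593686642118
[[0.11, 0.16], [-0.02, -0.11], [-0.17, -0.07], [0.04, -0.04], [0.02, 0.06], [0.28, 0.81], [-0.17, -0.72]]
322.871918238035 238.84336729663195
[[0.2, 0.2], [0.1, 0.2], [-0.0, -0.1], [-0.2, -0.1], [-0.3, -0.3], [0.0, -0.1], [0.2, 0.3]]
cam tool [-0.0014  0.0006  0.0165] rot [[-0.011 -0.004 -0.004]] tip tool [-0.0006 -0.0009  0.0981]
cam tool [-0.0013  0.0005  0.0166] rot [[-0.01  -0.003 -0.004]] tip tool [-0.0005 -0.0011  0.0982]
```

Emit:
{"fn": "arm_command", "kwargs": {"xyz": [[0.09,-0.16,2],[0,0,2.5],[0,0,1.4],[0,0,0],[0,0,0]], "turn": [[0,0,0],[0,0,0],[0,0,0],[0,0,0],[0,0,0]]}}

```text
time: 24.65
tool_pos: [0.5561, 0.2894, 0.2363]
tool_rot: [0.607, 0.794, 0.001, 0.0]
force: [0.1, -0.1, -0.7]
grip_width: 0.0337
```

```bash
python3 look.py w17
python3 - <<'E'
import cv2
im=cv2.imread("pics/w17.png"); cv2.imwrite("pics/w17z.png",cv2.resize(im[190:340,240:400],None,fx=4,fy=4,interpolation=cv2.INTER_CUBIC))
E
```

```text
t 24.7 tcp [0.5563 0.2895 0.2366] yaw 105.19 z [ 1.2e-03  9.0e-04 -1.0e+00] w 0.0339 F [ 0.4  0.  -1. ] q [ 0.13  0.62 -0.94  1.62  0.53  1.18 -0.66]
```

View pics/w17z.png

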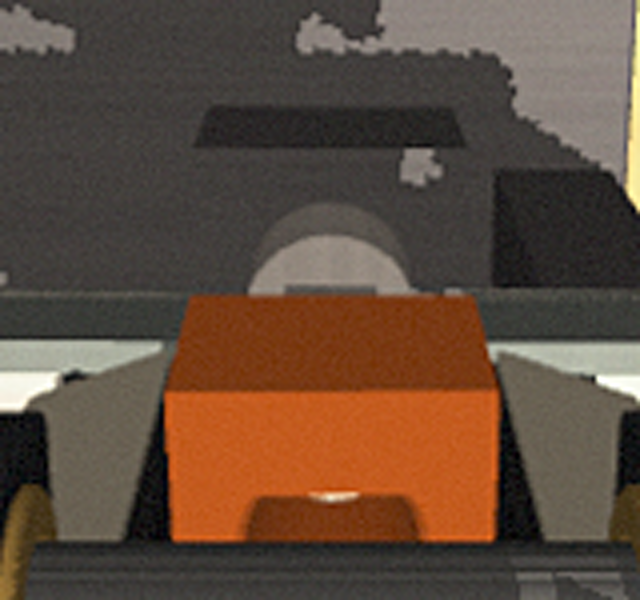

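```bash
python3 - <<'E'
from h import *
import pickle
for n,pts,off,sc in [("w17",[("rear13",331,236),("flat5",331,285),("left",248,292),("right",413,292)],(240,190),4),("w16",[("rear13",325,125),("flat5",325,170)],(240,190),4)]:
    c=pickle.load(open("pics/%s.pkl"%n,"rb")); Tt=c["P"]@np.linalg.inv(np.array(c["mount"])); Ti=np.linalg.inv(Tt); print(n,Tt[:3,3])
    for z in(.161,.163):
        for l,x,y in pts:
            o,d=ray(c,(off[0]+x/sc-.4,off[1]+y/sc-.4)); X=o+d*(z-o[2])/d[2]; print(z,l,((Ti@np.append(X,1))[:3]*1000).round(2))
E
```

```text
w17 [0.55614414 0.28941752 0.23629411]
0.161 rear13 [ 9.61  0.12 75.3 ]
0.161 flat5 [ 1.73  0.11 75.3 ]
0.161 left [  0.59 -12.6   75.28]
0.161 right [ 0.59 12.68 75.31]
0.163 rear13 [10.26  0.12 73.3 ]
0.163 flat5 [ 2.46  0.12 73.3 ]
0.163 left [  1.33 -12.48  73.28]
0.163 right [ 1.32 12.56 73.31]
w16 [0.55772452 0.28760859 0.2941356 ]
0.161 rear13 [ 12.84  -1.11 133.13]
0.161 flat5 [  4.01  -1.13 133.13]
0.163 rear13 [ 13.33  -1.1  131.13]
0.163 flat5 [  4.56  -1.11 131.13]
```

Emit:
{"fn": "arm_command", "kwargs": {"xyz": [[-0.1,-0.05,0.3],[0,0,0],[0,0,0]], "turn": [[0,0,0],[0,0,0],[0,0,0]]}}

```text
time: 25.08
tool_pos: [0.5558, 0.2878, 0.233]
tool_rot: [0.608, 0.794, 0.0, 0.0]
force: [-0.4, -1.1, -1.1]
grip_width: 0.0341
```

```bash
python3 look.py w18
python3 - <<'E'
import cv2
im=cv2.imread("pics/w18.png"); cv2.imwrite("pics/w18z.png",cv2.resize(im[225:285,280:370],None,fx=8,fy=8,interpolation=cv2.INTER_CUBIC))
E
```

```text
t 25.125 tcp [0.5558 0.2879 0.2329] yaw 105.18 z [ 3.e-04  1.e-04 -1.e+00] w 0.0338 F [-1.5  0.2 -0.2] q [ 0.13  0.62 -0.93  1.62  0.53  1.17 -0.66]
```

View pics/w18z.png

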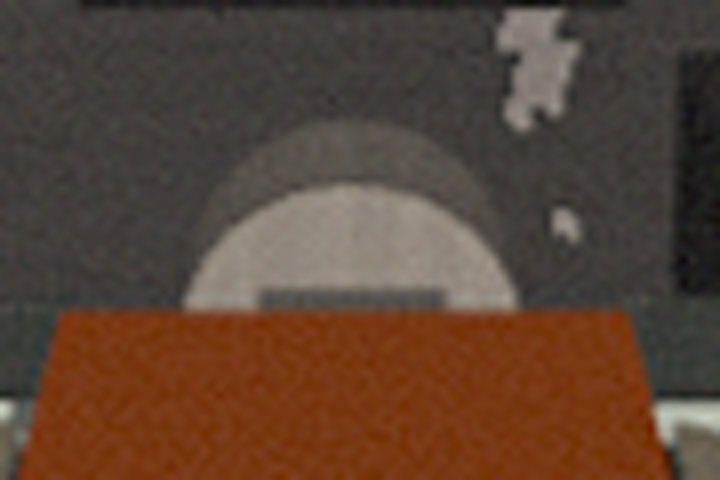

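```bash
python3 - <<'E'
from h import *
import pickle
c=pickle.load(open("pics/w18.pkl","rb")); Tt=c["P"]@np.linalg.inv(np.array(c["mount"])); Ti=np.linalg.inv(Tt)
for z in(.161,.163):
  for l,x,y in [("rear13",351,184),("flat5",351,289),("top",345,310)]:
    o,d=ray(c,(280+x/8-.44,225+y/8-.44)); X=o+d*(z-o[2])/d[2]; print(z,l,((Ti@np.append(X,1))[:3]*1000).round(2))
E
```

```text
0.161 rear13 [11.35  0.77 71.96]
0.161 flat5 [ 3.05  0.77 71.96]
0.161 top [ 1.37  0.32 71.96]
0.163 rear13 [12.    0.77 69.96]
0.163 flat5 [ 3.78  0.77 69.96]
0.163 top [ 2.11  0.32 69.96]
```

Emit:
{"fn": "arm_command", "kwargs": {"xyz": [[0,0,0.4],[0,0,0.4],[0,0,0.4],[0,0,0.3],[0,0,0]], "turn": [[0,0,0],[0,0,0],[0,0,0],[0,0,0],[0,0,0]]}}

```text
time: 25.75
tool_pos: [0.5557, 0.2877, 0.2174]
tool_rot: [0.607, 0.794, -0.0, -0.0]
force: [-0.3, 0.2, -0.7]
grip_width: 0.0341
```

Emit:
{"fn": "arm_command", "kwargs": {"xyz": [[0,0,0.4],[0,0,0.4],[0,0,0.4],[0,0,0.4],[0,0,0.2],[0,0,0]], "turn": [[0,0,0],[0,0,0],[0,0,0],[0,0,0],[0,0,0],[0,0,0]]}}

```text
time: 26.5
tool_pos: [0.5557, 0.2877, 0.1995]
tool_rot: [0.607, 0.794, -0.0, 0.0]
force: [1.0, 0.0, -2.0]
grip_width: 0.034
```

Emit:
{"fn": "arm_command", "kwargs": {"xyz": [[0,0,0.2],[0,0,0.2],[0,0,0.1],[0,0,0]], "turn": [[0,0,0],[0,0,0],[0,0,0],[0,0,0]]}}

```text
time: 27.0
tool_pos: [0.5557, 0.2878, 0.1947]
tool_rot: [0.607, 0.794, 0.0, 0.0]
force: [0.7, 0.7, -1.3]
grip_width: 0.0336
```

Emit:
{"fn": "arm_command", "kwargs": {"xyz": [[0,0,0.1],[0,0,0.1],[0,0,0]], "turn": [[0,0,0],[0,0,0],[0,0,0]]}}

```text
time: 27.38
tool_pos: [0.5557, 0.2879, 0.1928]
tool_rot: [0.607, 0.794, 0.0, 0.0]
force: [0.3, 0.2, -0.2]
grip_width: 0.034
```

Emit:
{"fn": "arm_command", "kwargs": {"xyz": [[0,0,0.1],[0,0,0.1],[0,0,0]], "turn": [[0,0,0],[0,0,0],[0,0,0]]}}

```text
time: 27.75
tool_pos: [0.5558, 0.2879, 0.1927]
tool_rot: [0.608, 0.794, 0.0, 0.001]
force: [-3.5, -3.4, 13.1]
grip_width: 0.0339
```

```bash
python3 look.py w19
```

```text
t 27.8 tcp [0.5557 0.2879 0.1927] yaw 105.18 z [ 1.1e-03 -8.0e-04 -1.0e+00] w 0.034 F [-3.3 -3.4 12.2] q [ 0.11  0.66 -0.9   1.66  0.57  1.11 -0.69]
```

View pics/w19.png

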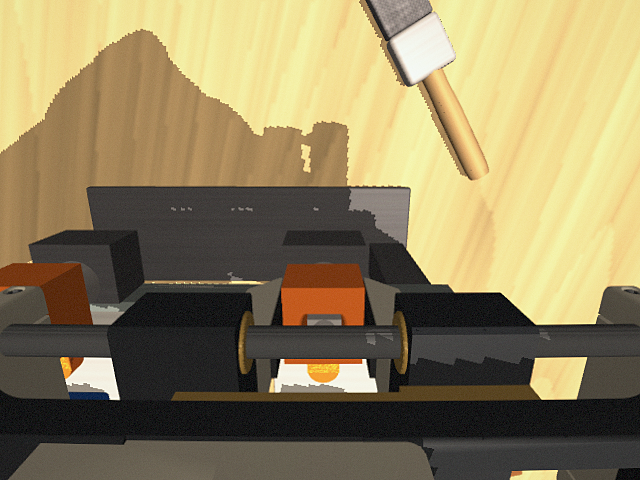

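Emit:
{"fn": "arm_command", "kwargs": {"xyz": [[0,0,-0.15],[0,0,0]], "turn": [[0,0,0],[0,0,0]]}}

```text
time: 28.05
tool_pos: [0.5558, 0.2879, 0.1928]
tool_rot: [0.608, 0.794, 0.0, 0.0]
force: [-1.3, -1.6, 6.3]
grip_width: 0.0338
```

Emit:
{"fn": "arm_command", "kwargs": {"claw": 6.0, "xyz": [[0,0,0],[0,0,0],[0,0,0],[0,0,0],[0,0,0]], "turn": [[0,0,0],[0,0,0],[0,0,0],[0,0,0],[0,0,0]]}}

```text
time: 28.68
tool_pos: [0.5556, 0.2878, 0.1921]
tool_rot: [0.607, 0.794, -0.0, -0.0]
force: [0.5, 0.3, -0.6]
grip_width: 0.06
```

Emit:
{"fn": "arm_command", "kwargs": {"xyz": [[0,0,-0.5],[0,0,-2],[0,0,-3],[0,0,-4],[0,0,-2],[0,0,0],[0,0,0]], "turn": [[0,0,0],[0,0,0],[0,0,0],[0,0,0],[0,0,0],[0,0,0],[0,0,0]]}}

```text
time: 29.55
tool_pos: [0.5553, 0.2872, 0.306]
tool_rot: [0.608, 0.794, -0.001, -0.0]
force: [-0.4, -0.4, -0.4]
grip_width: 0.0598
```

```bash
python3 look.py w20 cam_mid
python3 - <<'E'
import cv2
im=cv2.imread("pics/w20.png"); cv2.imwrite("pics/w20z.png",cv2.resize(im[150:330,60:440],None,fx=2.1,fy=2.1,interpolation=cv2.INTER_CUBIC))
E
```

```text
t 29.6 tcp [0.5552 0.2871 0.3056] yaw 105.18 z [-0.0021 -0.0014 -1.    ] w 0.0603 F [-0.6  0.2 -0.2] q [ 0.15  0.55 -0.97  1.54  0.47  1.3  -0.62]
cam_mid [323.8 242. ] 0.77
```

View pics/w20z.png

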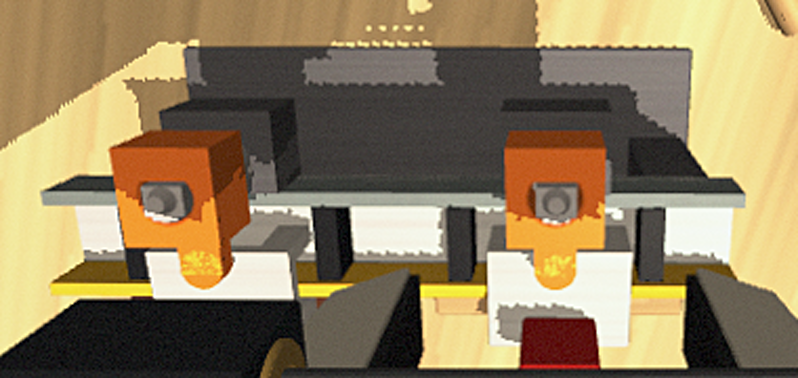

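The new cam sits level with the parked one: shaft through the D-bore at about (557,200) in the crop, nose over the bridge at (556,265). I'll back away and check from the fixed cameras.

Emit:
{"fn": "arm_command", "kwargs": {"xyz": [[-3,3,-2],[-4,4,-1],[-4,4,0],[-4,4,0],[0,0,0],[0,0,0]], "turn": [[0,0,0],[0,0,0],[0,0,0],[0,0,0],[0,0,0],[0,0,0]]}}

```text
time: 30.4
tool_pos: [0.7389, 0.183, 0.3353]
tool_rot: [0.607, 0.795, -0.001, -0.001]
force: [-0.4, 0.1, 0.1]
grip_width: 0.06
```

```bash
python3 - <<'E'
from h import *
P={}
for n in ("top","scene"):
    c=grab(n,n+"21"); P[n]=c
    for l in("cam_mid","hanger_tab"): 
        r=imaging.landmark_of(l,n); c[l]=r; print(n,l,[(np.round(k["xy"],1),round(k["confidence"],2)) for k in r[:2]])
for l in("cam_mid","hanger_tab"):
    try: print(l,*[np.round(a,4) for a in tri([ray(P[n],P[n][l][0]["xy"]) for n in P])])
    except Exception as e: print(e)
a=cv2.imread("pics/top21.png")[185:320,160:250]; b=cv2.imread("pics/scene21.png")[150:285,360:460]
cv2.imwrite("pics/h21.png",cv2.resize(np.hstack([a,b]),None,fx=4.2,fy=4.2,interpolation=cv2.INTER_CUBIC))
print(sensors.state()["force"],sensors.state()["tool_pos"])
E
```

```text
top cam_mid [(array([178.2, 227.1]), 0.75), (array([451.9, 225.7]), 0.25)]
top hanger_tab [(array([206.6, 219.8]), 0.78)]
scene cam_mid []
scene hanger_tab [(array([412.1, 214. ]), 0.9)]
list index out of range
hanger_tab [0.5692 0.2194 0.184 ] [2.5566 2.5566]
[ 0.19162207 -0.76781049  0.58981539] [0.73907078 0.18333348 0.33790147]
```

View pics/h21.png

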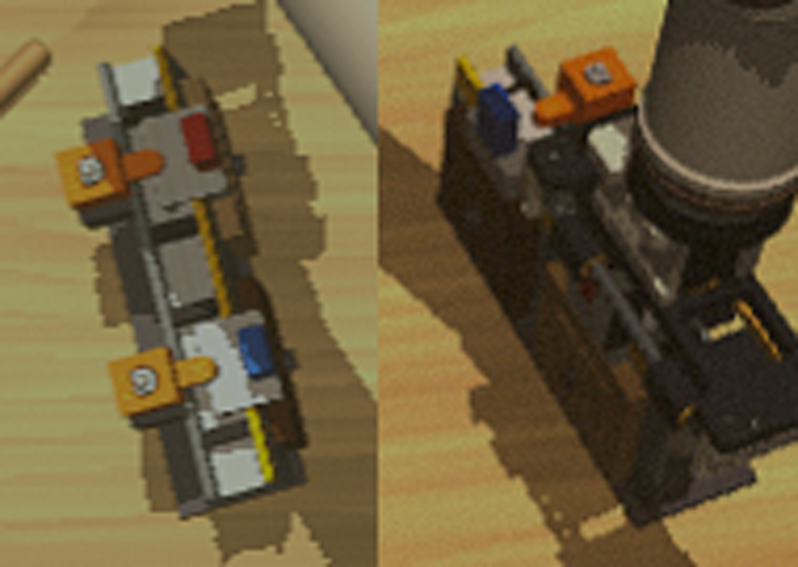

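View pics/scene21.png

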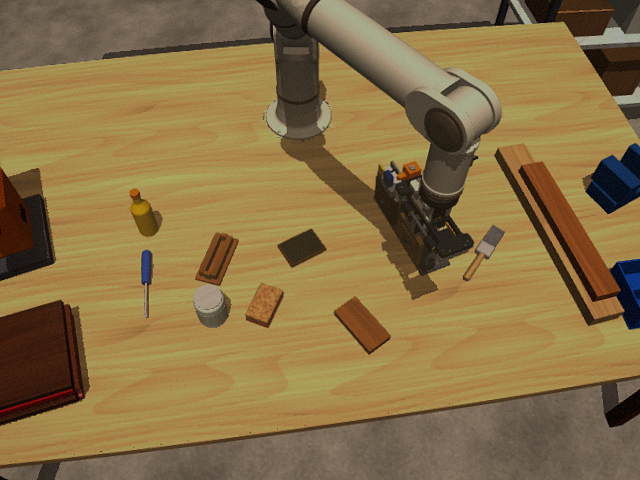

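Emit:
{"fn": "arm_command", "kwargs": {"xyz": [[-5,0,0],[-5,0,0],[-5,0,0],[-5,0,0],[0,0,0],[0,0,0]], "turn": [[0,0,0],[0,0,0],[0,0,0],[0,0,0],[0,0,0],[0,0,0]]}}

```text
time: 31.45
tool_pos: [0.7918, -0.0101, 0.3375]
tool_rot: [0.607, 0.794, 0.0, -0.0]
force: [-0.4, 0.7, -0.2]
grip_width: 0.0601
```

```bash
python3 - <<'E'
from h import *
c=grab("scene","scene22")
b=c["pixels"][150:285,360:460]
cv2.imwrite("pics/h22.png",cv2.resize(b,None,fx=4.2,fy=4.2,interpolation=cv2.INTER_CUBIC))
E
```

```text
(no output)
```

View pics/h22.png

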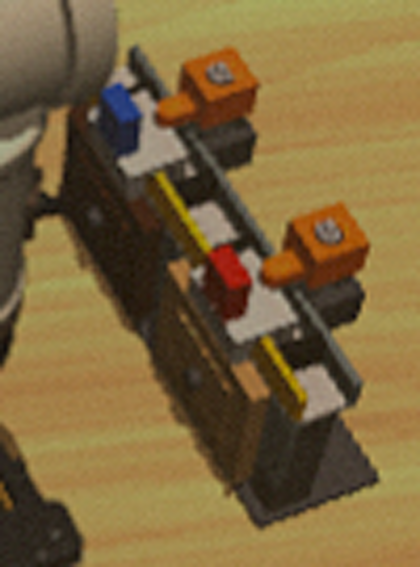

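Both bays look alike: the cam is on its shaft at the same height as the parked one, and the hanger is behind the lip. I'm handing in.

```bash
python3 -c "
from workcell import ticket
print(ticket.job_done())"
```

```text
the job is handed in; nothing more can be done
None
```

I hung the pale drawer front in the free bay, set the orange cam on the free shaft, let go of both, and handed the job in at about 31.5 s of the 64 s. No verdict was reported.

- **Hanger:** I lifted it by the red tab and lowered it behind the yellow lip until it touched at about 15 N, then released it. The wrist, top and scene pictures show it seated like the parked one.
- **Cam:** I turned it to match the flat and corrected its alignment twice by about 1–2 mm before lowering. It slid down the shaft with no measurable resistance until it met the shoulder at the predicted height, with about 13 N. The shaft tip shows through the bore and the nose lies over the hook bridge, level with the parked cam.
- **Rest of the bench:** the parked front and the loose items look unmoved in the last scene pictures.

**Checks that disagreed:**
- I first put the tab centre 12 mm beyond the tool point; contact came about 6 mm early. A fit to the wrist picture gave 21 mm and the contact height 18 mm, which agrees with the hanger being seated.
- The final two-camera tab fix was rough, with 2.5 mm residuals: it read 184 mm high against 177 mm nominal, so I relied on the comparison with the parked front.
- The network did not find the cam in the scene picture while the arm partly hid it. I checked the cam by eye in the other pictures.

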